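# Put the vase marbles to soak and take the safety cap off the cleaner

## Task

The vase marbles are to soak: pick up the tumbler, tip all six marbles out of it into the open mixing bowl (not the upturned one), and stand the empty tumbler back upright on the draining board. Then open the cleaner bottle for me: press its safety cap down, twist it anticlockwise while it is kept down, and lift it off, leaving the bottle standing where it is and the other crockery undisturbed. Finish holding the cap level and still in the gripper, a few centimetres straight above the bottle's mouth; do not put it down or let go.

Things in the scene. Friction and masses are not known exactly. Their poses are not given: they have to be found in the camera images.
- tumbler_center (a point): Plain white plastic tumbler without a handle, straight-sided, 65 mm across, 90 mm tall, walls 3 mm, about 0.09 kg, standing loose on the draining board with the six marbles in its lower half. This point is on its axis, half-way up (45 mm above its underside); z runs along its axis to the mouth.
- marble1_center (a point): Glass vase marble 1 of 6, a ball 22 mm across, 14 g, at the start in the tumbler; this point is its centre.
- marble2_center (a point): Glass vase marble 2 of 6, a ball 22 mm across, 14 g, at the start in the tumbler; this point is its centre.
- marble3_center (a point): Glass vase marble 3 of 6, a ball 22 mm across, 14 g, at the start in the tumbler; this point is its centre.
- marble4_center (a point): Glass vase marble 4 of 6, a ball 22 mm across, 14 g, at the start in the tumbler; this point is its centre.
- marble5_center (a point): Glass vase marble 5 of 6, a ball 22 mm across, 14 g, at the start in the tumbler; this point is its centre.
- marble6_center (a point): Glass vase marble 6 of 6, a ball 22 mm across, 14 g, at the start in the tumbler; this point is its centre.
- bowl_rim (a point): The open grey plastic mixing bowl, standing loose the right way up on the draining board: 176 mm across the rim, 68 mm tall, sides sloping in to a foot of 79 mm. This point is the centre of its mouth, level with the rim; z is up. The marbles go in here.
- bottle_mouth (a point): White cleaner bottle standing loose and upright on the draining board, 0.9 kg, round, 82 mm across, sloping in from 106 mm above the board to a narrow neck. This point is the centre of the mouth at the top of the neck, 150 mm above its underside; z is up. It is at the start hidden inside the cap.
- cap_center (a point): Grey ribbed round safety cap on the bottle, 47 mm across, 28 mm tall, 30 g. This point is on its axis, half-way up; while the cap is shut it is level with the bottle's mouth; z is up. Free space round its side. 6 mm below its lower edge is the neck's 45 mm wide bead, then the shoulder, so keep fingertips above the cap's lower edge (grip its upper half).
- cap_liner (a joint): How far the cap is pressed down against its inner spring: 0 = resting, 0.006 m = fully down on the bead. It takes 5 N to start, about 9.5 N at 3 mm (unlocked), 13 N at 6 mm. The sprung liner disc is inside the cap.
- board_center (a point): Stainless draining board, fixed, 600 mm (x) by 1000 mm (y), with a 14 mm wide rim raised 9 mm round its edge. This point is the centre of its flat top, which is 5 mm above the worktop; axes along the world's.
- tumbler: The tumbler itself, origin at the centre of its underside (its position is best read from tumbler_center).
- bowl: The open mixing bowl, origin at the centre of its underside.
- bottle: The bottle, origin at the centre of its underside.
- cap: The safety cap, origin at the centre of its lower edge. Inside, three lugs hook under lugs of the neck: it neither turns nor lifts until pushed down over 3 mm. Kept down, it turns anticlockwise seen from above (clockwise is blocked); between 40 and 80 degrees of turn the lugs are clear and it lifts straight off (aim for 60; hard stop at about 84).
- mug: Bystander: green mug with a handle, 80 mm across, 92 mm tall; origin at the centre of its underside.
- cake_tin: Bystander: round steel cake tin with a spring clip on its side, 180 mm across, 66 mm tall, empty; origin at the centre of its underside.
- toast_rack: Bystander: chrome wire toast rack, 140 mm long (its y) by 72 mm, 108 mm tall over its ring; origin at the centre of its underside.
- upturned_bowl: Bystander: white plastic bowl lying upside down, 160 mm across, 63 mm tall; origin at the centre of its lower side.

How it is judged (in metres and radians):
On the way, in this order (a step that is already met when the one before it is completed fails the run):
1. the tumbler is lifted and tipped over beside or above the open bowl (angle between tumbler_center's own z axis and vertical above 0.8 rad and horizontal distance between tumbler_center and bowl_rim below 0.2 m and height (world z) of tumbler_center above 0.07 m).
2. all six marbles lie in the open bowl (horizontal distance between each of marble1_center, marble2_center, marble3_center, marble4_center, marble5_center, marble6_center and bowl_rim below 0.082 m and z of marble1_center in the frame of bowl_rim between -0.07 and 0.005 m and z of marble2_center in the frame of bowl_rim between -0.07 and 0.005 m and z of marble3_center in the frame of bowl_rim between -0.07 and 0.005 m and z of marble4_center in the frame of bowl_rim between -0.07 and 0.005 m and z of marble5_center in the frame of bowl_rim between -0.07 and 0.005 m and z of marble6_center in the frame of bowl_rim between -0.07 and 0.005 m), for 0.2 s.
3. the empty tumbler stands upright on the board, let go (angle between tumbler_center's own z axis and vertical below 0.1 rad and height (world z) of tumbler_center between 0.044 and 0.056 m and x of tumbler_center in the frame of board_center between -0.27 and 0.27 m and y of tumbler_center in the frame of board_center between -0.47 and 0.47 m and contact force between tumbler and the fingers below 0.05 N and contact force between tumbler and bowl below 0.05 N), for 0.2 s.
4. the cap is pressed down against its spring (value of joint cap_liner above 0.0022 m).
At the end, for the whole second after the job is handed in: Marbles in the upright open bowl; tumbler upright on the board, let go, clear of the bowl; bottle upright, untouched, within 60 mm of its place; cap gripped, still, level within 20 degrees, its centre 25 to 160 mm above the bottle mouth and within 35 mm of straight over it, not touching the bottle (all of step 2 and all of step 3 and angle between bowl_rim's own z axis and vertical below 0.1 rad and height (world z) of bowl_rim between 0.065 and 0.08 m and angle between bottle_mouth's own z axis and vertical below 0.06 rad and height (world z) of bottle_mouth between 0.152 and 0.158 m and distance of bottle_mouth from where it was at the start of the episode below 0.06 m and z of cap_center in the frame of bottle_mouth between 0.025 and 0.16 m and horizontal distance between cap_center and bottle_mouth below 0.035 m and angle between cap_center's own z axis and vertical below 0.35 rad and contact force between cap and the fingers above 0.5 N and contact force between cap and bottle below 0.05 N and contact force between bottle and the arm below 0.05 N and contact force between bottle and the fingers below 0.05 N and linear speed of cap below 0.03 m/s); the arm keeps its last pose, push and grip.
It fails at once if a bystander (mug, cake tin, toast rack or upturned bowl) is moved more than 30 mm (distance of any of mug, cake_tin, toast_rack, upturned_bowl from where it was at the start of the episode above 0.03 m).
It fails at once if the bottle is tipped more than 20 degrees or lifted more than 20 mm off the board (angle between bottle_mouth's own z axis and vertical above 0.35 rad or height (world z) of bottle_mouth above 0.175 m).
It also fails if it takes over 72 s, if anything falls off the work surface, if the arm or the gripper's body presses on something with over 40 N, if the wrist force passes 120 N, or if a joint passes its speed limit or range.

## Robot

A 6-joint arm with a two-finger parallel gripper is mounted at the origin on the work surface. World frame = base frame: x ahead of the robot, y to its left, z up, the work surface at z = 0. Lengths are in m, angles in degrees, forces in N, time in s.
With the tool pointing down it reaches from about 0.4 to 0.825 m from the base axis. Payload 7 kg.
Tool frame: the origin (TCP) lies between the finger pads; the fingertips stand 19 mm ahead of it and the grasp point (between the pads) is the TCP; x points along the fingers, y is the direction in which the jaws open and shut, and the axes are right-handed (so a half turn about x gives the same grasp; the last joint's range is limited). The gripper opens to 88 mm and grips with 3 to 60 N. Pads are 19 mm wide; open, the fingers measure 130 mm over their backs; the gripper's body (78 mm by 193 mm) begins 47 mm behind the grasp point.
Start: joints at [80.907, 20.546, 0.682, 0, -70.136, -16.507], TCP at [0.292, 0.609, 0.246] pointing down, gripper open.
Joint ranges: [-176.03, 176.03], [-82.01, 121.73], [-58.28, 71.71], [-173.87, 95.51], [-174.79, -0.11], [-173.66, 173.66]. Speed limits (degrees/s): [136.94, 136.94, 172.46, 180, 180, 180].

## Interface

Orientations are given as [roll, pitch, yaw] about the fixed x, y, z axes, in that order (R = Rz(yaw) Ry(pitch) Rx(roll)).
In Python, from plant import r gives the robot as it stands.
- The arm moves only by the tool send_rows, never from a script. Its argument "plan" is a list of rows, each a list of 2 entries, a list of its own where there are three numbers: the shift along the tool's x, y, z scaled (see below), then the turn, a rotation vector about the tool's x, y, z scaled (see below). A call has exactly 5 rows; each row is the pose to reach, as a shift and turn from the pose measured when the call began, along the tool's axes at that moment; what a row does not reach only later rows make up. The controller multiplies each number of a shift by 0.15 m and each number of a turn by pi/4 rad. A row lasts 1/10 s, in which the tool goes at most 50 mm and 8.59 degrees, less where a joint would pass 70% of its speed; a pose out of reach is approached as far as the arm can. A call with a number of a shift or a turn outside -1 to 1 is refused whole. A call with a gripper value outside its range is refused whole. "jaw" is the opening, from -1 (shut) to 1 (fully open), so that 0 is half open, set as the call begins (left out, the last holds). The fingers move at their own pace and stop on an object; "force" is the grip in N (left out, the last holds). Time passes only in rows, so rows that repeat a pose let the fingers close, or fill a call up. It gives the time, the measured TCP pose, the force and the opening at its end, in the units of the state.
- r.get_state(): the state, without advancing time (a new reading comes with each control period).
- r.capture(name): name is "side" or "top" or "wrist"; returns a dict with "color" (400x640x3 uint8, red, green, blue), "range_z" (400x640 float32, m along the optical axis (not along the pixel's ray), 0 where there is no reading), "mtx" (3x3 intrinsics, pixels), "pose" (4x4, takes a point from camera to world coordinates). Camera axes: x right, y down, z forward; pixel columns grow to the right and rows downward; lengths in m; the calibration is good to about 2 mm. A picture is of the moment at which its call begins.
- r.close_job(): hands the job in, once; it reports no verdict.
Trained networks look in a picture, given as the dict that the camera call returned (one of the last four; its "shot" number tells which), for a name from the list of things; names that differ only in an ending like _2 or _b are one class to them, and where a whole thing is asked for, a point or a joint stands for the part that bears it (a point fixed in the world has none). Each returns a list of dicts, best first, with "score" (0 to 1); they miss things now and then, are a little off and sometimes report something else, mostly with a low value. They report only what shows in the picture. A call takes as long as a camera call.
- r.find_in(picture, target): "uv" ([column, row] in pixels, amid what is visible of it).
- r.trace(picture, target): "mask" (400x640 bool, what is visible of it) and "uv" ([column, row] in pixels, amid what is visible of it).
The state is a dict: "time_s": time; "joints": joint angles; "qd": joint speeds; "joint_torque": joint torques, N m; "tcp_pos": TCP position; "eef_rot": TCP orientation; "contact_force": force on the tool from outside, world axes, zero at the start; "moment": the same for the moment, N m; "gripper_width": finger opening in m.
Only numpy, scipy, OpenCV 4.12 (cv2) and the standard library are available. Lean on these libraries where they do the work, as an engineer would, in place of code of your own. Each camera call takes 0.05 s, during which the arm holds its last target. There are 200 camera calls.

## Working session

There is one attempt and no reset: what is moved stays moved. The work goes in short steps, Python scripts to look and compute and a tool call to move; the robot and the scene stay as the last step left them, time stands still between calls to the robot, and variables do not carry over. Pictures are saved under pics/ and viewed, about 8 in all and at most 12, crops included, and the job is handed in when it is done.

Besides the shell and the picture viewer there is one more tool, called after ">>>" in YAML: its name, and indented under it one key for each argument. send_rows: Moves the arm, as the interface text tells. Its arguments: {"type":"object","properties":{"plan":{"type":"array"},"jaw":{"type":"number"},"force":{"type":"number"}},"required":["plan"]}

```bash
mkdir -p pics; ls; cat > h.py <<'E'
import numpy as np, cv2
from plant import r
from scipy.spatial.transform import Rotation as R
def cloud(p):
    z=p["range_z"]; K=np.array(p["mtx"]); v,u=np.mgrid[:400,:640]
    P=np.stack([(u-K[0,2])/K[0,0]*z,(v-K[1,2])/K[1,1]*z,z],-1)
    T=np.array(p["pose"]); return P@T[:3,:3].T+T[:3,3]
def save(p,n): cv2.imwrite(f"pics/{n}.png",p["color"][...,::-1])
E
cat > a.py <<'E'
from h import *
s=r.get_state(); print({k:np.round(v,3) for k,v in s.items()})
ims=[]
for c in ["top","side"]:
    p=r.capture(c); ims.append(p["color"][...,::-1]); C=cloud(p); print(c,np.round(p["pose"],2).tolist())
    for t in ["tumbler","bowl","bottle","cap","mug","cake_tin","toast_rack","upturned_bowl","marble1_center"]:
        for d in r.trace(p,t)[:3]:
            m=d["mask"]&(p["range_z"]>0); 
            if m.sum()<5: continue
            q=C[m]; print(t,round(d["score"],2),np.round(d["uv"]).tolist(),"min",np.percentile(q,2,0).round(3),"max",np.percentile(q,98,0).round(3))
cv2.imwrite("pics/a.png",cv2.resize(np.vstack(ims),(480*1,600)))
cv2.imwrite("pics/top.png",ims[0])
cv2.imwrite("pics/side.png",ims[1])
E
python3 a.py
```

```text
pics
{'time_s': np.float64(0.0), 'joints': array([ 8.0907e+01,  2.0592e+01,  6.3400e-01, -2.2000e-02, -7.0137e+01,
       -1.6506e+01]), 'qd': array([ 0.012,  0.014, -0.02 ,  0.005, -0.084,  0.007]), 'joint_torque': array([ 3.0000e-03, -5.8273e+01,  2.9305e+01,  6.9970e+00,  7.0000e-03,
       -0.0000e+00]), 'tcp_pos': array([0.291, 0.608, 0.245]), 'eef_rot': array([  94.011,   89.903, -111.596]), 'contact_force': array([-0.105, -0.165, -0.896]), 'moment': array([ 0.018, -0.049, -0.011]), 'gripper_width': np.float64(0.088)}
top [[0.01, -0.99, 0.15, 0.43], [-1.0, -0.01, -0.03, 0.01], [0.03, -0.15, -0.99, 1.22], [0.0, 0.0, 0.0, 1.0]]
tumbler 0.59 [324.0, 221.0] min [ 0.526 -0.045  0.006] max [0.589 0.013 0.097]
tumbler 0.24 [190.0, 272.0] min [0.372 0.206 0.006] max [0.531 0.362 0.074]
bowl 0.83 [188.0, 274.0] min [0.373 0.207 0.006] max [0.53  0.362 0.074]
bowl 0.34 [445.0, 270.0] min [ 0.444 -0.289  0.147] max [ 0.488 -0.245  0.172]
bottle 0.96 [427.0, 272.0] min [ 0.428 -0.297  0.015] max [ 0.503 -0.228  0.133]
cap 0.82 [445.0, 265.0] min [ 0.442 -0.289  0.144] max [ 0.487 -0.245  0
[... 959 characters left out ...]
.0, 152.0] min [0.374 0.201 0.009] max [0.53  0.365 0.076]
cap 0.71 [279.0, 285.0] min [ 0.443 -0.292  0.145] max [ 0.487 -0.249  0.173]
mug 0.91 [355.0, 172.0] min [0.729 0.044 0.011] max [0.804 0.123 0.099]
mug 0.25 [296.0, 216.0] min [ 0.527 -0.047  0.005] max [0.6   0.086 0.097]
cake_tin 0.67 [317.0, 136.0] min [0.625 0.2   0.007] max [0.801 0.38  0.074]
toast_rack 0.88 [389.0, 226.0] min [ 0.752 -0.155  0.003] max [ 0.843 -0.013  0.104]
toast_rack 0.57 [286.0, 311.0] min [ 0.427 -0.31   0.012] max [ 0.503 -0.252  0.135]
upturned_bowl 0.94 [394.0, 308.0] min [ 0.656 -0.386  0.008] max [ 0.792 -0.256  0.07 ]
upturned_bowl 0.49 [233.0, 151.0] min [0.375 0.201 0.008] max [0.528 0.366 0.075]
```

View pics/top.png

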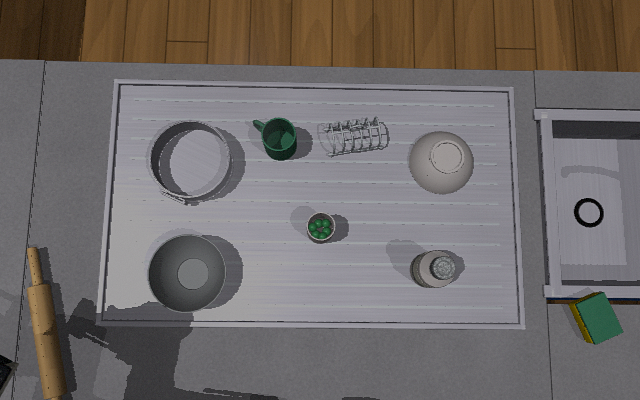

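```bash
cat > b.py <<'E'
from h import *
p=r.capture("top"); C=cloud(p); q=C[(p["range_z"]>0)]
def circ(lo,hi,c,rad):
    m=(q[:,2]>lo)&(q[:,2]<hi)&(np.hypot(*(q[:,:2]-c).T)<rad); k=q[m]
    A=np.c_[2*k[:,:2],np.ones(len(k))]; s=np.linalg.lstsq(A,(k[:,:2]**2).sum(1),rcond=None)[0]
    return m.sum(), s[:2].round(4), np.sqrt(s[2]+s[:2]@s[:2]).round(4), k[:,2].mean().round(4)
print("tumbler",circ(.088,.11,[.562,-.015],.05))
print("bowl",circ(.068,.08,[.452,.284],.12))
k=circ(.168,.178,[.465,-.267],.04); m=(q[:,2]>.167)&(q[:,2]<.18)&(np.hypot(*(q[:,:2]-[.465,-.267]).T)<.04)
print("cap",k, np.median(q[m],0).round(4),q[m].mean(0).round(4),q[m].min(0),q[m].max(0))
E
python3 b.py
```

```text
tumbler (np.int64(132), array([ 0.5582, -0.0148]), np.float64(0.0308), np.float64(0.094))
bowl (np.int64(549), array([0.4521, 0.2818]), np.float64(0.0846), np.float64(0.0718))
cap (np.int64(263), array([ 0.4657, -0.2685]), np.float64(0.0164), np.float64(0.17)) [ 0.4648 -0.2676  0.1694] [ 0.4653 -0.268   0.1695] [ 0.44407488 -0.2903144   0.16700752] [ 0.48745775 -0.24612944  0.1754362 ]
```

Picture: the open grey bowl is at (187,273), the tumbler with green marbles at (321,227), and the cap at (443,267). The mug, rack, tin and upturned bowl are along the far side. I'll grasp the tumbler from the side and roll it to pour.

```bash
cat >> h.py <<'E'
def rot(h,p,ro): return R.from_euler('ZYX',[h,p,ro],degrees=True)
def plan(pos,h,p,ro,n=1):
    """print n successive call-end (shift,turn) scaled, each relative to pose at that call's start"""
    s=r.get_state(); P=np.array(s["tcp_pos"]); Q=R.from_euler('xyz',s["eef_rot"],degrees=True)
    T=rot(h,p,ro); d=(np.array(pos)-P)/n; w=(Q.inv()*T).as_rotvec()/n; st=R.from_rotvec(w)
    print("at",P.round(3),"tx",Q.apply([1,0,0]).round(3),"ty",Q.apply([0,1,0]).round(3),"J",np.round(s["joints"],1),"F",np.round(s["contact_force"],1),"w",round(s["gripper_width"],4),"t",s["time_s"])
    for i in range(n):
        print("shift",(Q.inv().apply(d)/.15).round(3).tolist(),"turn",(w/(np.pi/4)).round(3).tolist()); Q=Q*st
E
python3 -c "
from h import *
plan([.53,.0,.26],18,25,0,5)"
```

```text
at [0.292 0.609 0.246] tx [-0.  0. -1.] ty [-0.432 -0.902 -0.   ] J [ 80.9  20.5   0.7  -0.  -70.1 -16.5] F [-0.2  0.3 -1.1] w 0.0874 t 1.05
shift [-0.019, 0.595, -0.637] turn [0.526, -0.134, -0.335]
shift [-0.212, 0.259, -0.805] turn [0.526, -0.134, -0.335]
shift [-0.313, -0.15, -0.8] turn [0.526, -0.134, -0.335]
shift [-0.297, -0.532, -0.623] turn [0.526, -0.134, -0.335]
shift [-0.17, -0.793, -0.319] turn [0.526, -0.134, -0.335]
```

>>> send_rows:
  plan:
    - [[0,0.12,-0.13],[0.1,-0.03,-0.07]]
    - [[0,0.24,-0.26],[0.2,-0.05,-0.13]]
    - [[0,0.36,-0.39],[0.3,-0.08,-0.2]]
    - [[0,0.48,-0.52],[0.42,-0.11,-0.27]]
    - [[-0.02,0.6,-0.64],[0.53,-0.13,-0.33]]
  jaw: 1

```text
time_s: 1.55
tcp_pos: [0.3397, 0.4846, 0.2485]
eef_rot: [-56.3, 74.0, 73.8]
contact_force: [1.3, -0.4, 0.4]
gripper_width: 0.0876
```

>>> send_rows:
  plan:
    - [[-0.04,0.05,-0.16],[0.1,-0.03,-0.07]]
    - [[-0.08,0.1,-0.32],[0.2,-0.05,-0.13]]
    - [[-0.12,0.15,-0.48],[0.3,-0.08,-0.2]]
    - [[-0.16,0.2,-0.64],[0.42,-0.11,-0.27]]
    - [[-0.21,0.26,-0.8],[0.53,-0.13,-0.33]]

```text
time_s: 2.05
tcp_pos: [0.3861, 0.3619, 0.2518]
eef_rot: [-43.7, 58.7, 61.3]
contact_force: [0.8, 0.1, 0.0]
gripper_width: 0.0877
```

```bash
python3 -c "
from h import *
plan([.53,.0,.26],18,25,0,3)"
```

```text
at [0.386 0.362 0.252] tx [ 0.249  0.455 -0.855] ty [-0.918 -0.17  -0.359] J [ 66.1  -9.5 -42.1   5.7 -26.4 -55.6] F [0.8 0.1 0. ] w 0.0877 t 2.05
shift [-0.302, -0.163, -0.795] turn [0.522, -0.138, -0.331]
shift [-0.287, -0.536, -0.616] turn [0.522, -0.138, -0.331]
shift [-0.162, -0.791, -0.313] turn [0.522, -0.138, -0.331]
```

```bash
python3 -c "
from h import *
plan([.46,.2,.27],0,80,-30,2)"
```

```text
at [0.386 0.362 0.252] tx [ 0.249  0.455 -0.855] ty [-0.918 -0.17  -0.359] J [ 66.1  -9.5 -42.1   5.7 -26.4 -55.6] F [0.8 0.1 0. ] w 0.0877 t 2.05
shift [-0.236, -0.156, -0.525] turn [0.789, 0.322, -0.067]
shift [-0.101, -0.454, -0.373] turn [0.789, 0.322, -0.067]
```

>>> send_rows:
  plan:
    - [[-0.05,-0.03,-0.1],[0.16,0.06,-0.01]]
    - [[-0.1,-0.06,-0.2],[0.32,0.13,-0.03]]
    - [[-0.14,-0.09,-0.31],[0.47,0.19,-0.04]]
    - [[-0.19,-0.12,-0.42],[0.63,0.26,-0.05]]
    - [[-0.24,-0.16,-0.52],[0.79,0.32,-0.07]]

```text
time_s: 2.55
tcp_pos: [0.4234, 0.2805, 0.2625]
eef_rot: [-30.3, 68.4, 36.2]
contact_force: [-0.1, -0.1, 0.3]
gripper_width: 0.0879
```

```bash
python3 -c "
from h import *
plan([.46,.2,.27],0,80,-30,1)"
```

```text
at [0.423 0.281 0.262] tx [ 0.297  0.217 -0.93 ] ty [-0.888  0.42  -0.185] J [ 62.2  -9.1 -39.9  14.4 -40.6 -95.1] F [-0.1 -0.1  0.3] w 0.0879 t 2.55
shift [-0.091, -0.452, -0.372] turn [0.781, 0.325, -0.065]
```

>>> send_rows:
  plan:
    - [[-0.02,-0.09,-0.07],[0.16,0.06,-0.01]]
    - [[-0.04,-0.18,-0.15],[0.32,0.13,-0.03]]
    - [[-0.06,-0.27,-0.22],[0.47,0.19,-0.04]]
    - [[-0.08,-0.36,-0.3],[0.63,0.26,-0.05]]
    - [[-0.1,-0.45,-0.37],[0.79,0.32,-0.07]]

```text
time_s: 3.05
tcp_pos: [0.4597, 0.1995, 0.2718]
eef_rot: [-29.4, 79.8, -0.1]
contact_force: [0.3, -0.2, 0.2]
gripper_width: 0.0877
```

```bash
python3 -c "
from h import *
plan([.5,.05,.28],-45,45,0,3)"
```

```text
at [0.46  0.2   0.272] tx [ 0.177 -0.    -0.984] ty [-0.482  0.872 -0.087] J [  52.    -2.8  -28.8    9.5  -58.1 -117.3] F [ 0.3 -0.2  0.2] w 0.0877 t 3.05
shift [-0.002, -0.335, -0.083] turn [0.508, -0.205, -0.222]
shift [0.055, -0.337, 0.049] turn [0.508, -0.205, -0.222]
shift [0.127, -0.278, 0.159] turn [0.508, -0.205, -0.222]
```

```bash
cat > kin.py <<'E'
import numpy as np
from scipy.spatial.transform import Rotation as R
from scipy.optimize import least_squares
J=np.array([[80.907,20.546,.682,0,-70.136,-16.507],[66.1,-9.5,-42.1,5.7,-26.4,-55.6],[62.2,-9.1,-39.9,14.4,-40.6,-95.1],[52,-2.8,-28.8,9.5,-58.1,-117.3]])
P=np.array([[.2917,.6087,.2457],[.3861,.3619,.2518],[.4234,.2805,.2625],[.4597,.1995,.2718]])
E=np.array([[94.011,89.9,-111.6],[-43.7,58.7,61.3],[-30.3,68.4,36.2],[-29.4,79.8,-.1]])
def rotm(j,s4,s6,c6):
    return R.from_euler('ZYXYX',[j[0],j[1]-j[2],s4*j[3],-j[4],s6*j[5]+c6],degrees=True) if 0 else \
     R.from_euler('Z',j[0],degrees=True)*R.from_euler('Y',j[1]-j[2],degrees=True)*R.from_euler('X',s4*j[3],degrees=True)*R.from_euler('Y',-j[4],degrees=True)*R.from_euler('X',s6*j[5]+c6,degrees=True)
def fk(j,x,s4,s6,c6):
    a,d,H,L1,e,L2,l6=x; q=R.from_euler('Z',j[0],degrees=True)
    y=R.from_euler('Y',j[1],degrees=True); f=R.from_euler('Y',j[1]-j[2],degrees=True)
    Q=rotm(j,s4,s6,c6)
    return q.apply(np.array([a,d,H])+y.apply([0,0,L1])+f.apply([L2,0,e]))+Q.apply([l6,0,0]),Q
if __name__=="__main__":
  for s4 in(1,-1):
    for s6 in(1,-1):
      for c6 in(0,90,180,-90):
        er=[np.degrees((R.from_euler('xyz',E[i],degrees=True).inv()*rotm(J[i],s4,s6,c6)).magnitude()) for i in range(4)]
        if max(er)<20:
          print(s4,s6,c6,np.round(er,1))
          s=least_squares(lambda x:np.r_[np.concatenate([fk(J[i],x,s4,s6,c6)[0]-P[i] for i in range(4)]),1e-3*(x-[0,-.19,.4,.4,0,.4,.2])],[0,-.19,.4,.4,0,.4,.2])
          print(s.x.round(4), np.abs(s.fun[:12]).max())
E
python3 kin.py
```

```text
-1 -1 -90 [0.1 0.1 0.1 0.1]
[ 0.1926 -0.1985 -0.3638  0.6533  0.3147  0.1265  0.2518] 0.010253589440618494
```

```bash
cat > o.py <<'E'
from h import *
def wj(J1,f,h,p,ro):
    rel=(R.from_euler('Z',J1,degrees=True)*R.from_euler('Y',f,degrees=True)).inv()*rot(h,p,ro)
    a,b,c=rel.as_euler('XYX',degrees=True)  # b in 0..180 = -J5
    w=lambda t:(t+180)%360-180
    return [round(float(v)) for v in(w(-a),-b,w(-c-90))]
print("tumbler")
for h in(-60,-40,-20,40,60,80):
  for p in(15,30):
    print(h,p,wj(22,35,h,p,0),wj(22,35,h,p,180))
print("bowl")
for h in(-60,-30,0,30,90,120):
  for ro in (0,110,-110,180): print(h,ro,wj(52,35,h,20,ro))
E
python3 o.py
```

```text
tumbler
-60 15 [82, -75, 147] [82, -75, -33]
-60 30 [68, -67, 152] [68, -67, -28]
-40 15 [93, -59, 148] [93, -59, -32]
-40 30 [77, -52, 157] [77, -52, -23]
-20 15 [107, -43, 144] [107, -43, -36]
-20 30 [86, -36, 161] [86, -36, -19]
40 15 [-137, -26, 54] [-137, -26, -126]
40 30 [-103, -16, 23] [-103, -16, -157]
60 15 [-111, -39, 37] [-111, -39, -143]
60 30 [-88, -32, 19] [-88, -32, -161]
80 15 [-96, -55, 32] [-96, -55, -148]
80 30 [-79, -48, 22] [-79, -48, -158]
bowl
-60 0 [61, -95, 140]
-60 110 [61, -95, 30]
-60 -110 [61, -95, -110]
-60 180 [61, -95, -40]
-30 0 [78, -72, 148]
-30 110 [78, -72, 38]
-30 -110 [78, -72, -102]
-30 180 [78, -72, -32]
0 0 [94, -48, 150]
0 110 [94, -48, 40]
0 -110 [94, -48, -100]
0 180 [94, -48, -30]
30 0 [122, -25, 138]
30 110 [122, -25, 28]
30 -110 [122, -25, -112]
30 180 [122, -25, -42]
90 0 [-104, -37, 32]
90 110 [-104, -37, -78]
90 -110 [-104, -37, 142]
90 180 [-104, -37, -148]
120 0 [-85, -61, 30]
120 110 [-85, -61, -80]
120 -110 [-85, -61, 140]
120 180 [-85, -61, -150]
```

```bash
python3 -c "
from h import *
plan([.5,.06,.28],-40,50,180,3)"
```

```text
at [0.46  0.2   0.272] tx [ 0.177 -0.    -0.984] ty [-0.482  0.872 -0.087] J [  52.    -2.8  -28.8    9.5  -58.1 -117.3] F [ 0.3 -0.2  0.2] w 0.0877 t 3.05
shift [-0.002, -0.315, -0.072] turn [-0.811, 0.204, -0.2]
shift [0.066, -0.207, -0.239] turn [-0.811, 0.204, -0.2]
shift [0.129, -0.013, -0.296] turn [-0.811, 0.204, -0.2]
```

>>> send_rows:
  plan:
    - [[0,-0.06,-0.01],[-0.16,0.04,-0.04]]
    - [[0,-0.12,-0.03],[-0.32,0.08,-0.08]]
    - [[0,-0.19,-0.04],[-0.48,0.12,-0.12]]
    - [[0,-0.25,-0.05],[-0.64,0.16,-0.16]]
    - [[0,-0.31,-0.07],[-0.81,0.2,-0.2]]

```text
time_s: 3.55
tcp_pos: [0.4735, 0.1536, 0.2745]
eef_rot: [-115.0, 73.4, -50.0]
contact_force: [0.1, -0.1, 0.4]
gripper_width: 0.0883
```

```bash
python3 -c "
from h import *
plan([.5,.06,.28],-40,50,180,2)"
```

```text
at [0.473 0.154 0.274] tx [ 0.183 -0.218 -0.959] ty [-0.882  0.393 -0.258] J [ 52.5   0.1 -30.   17.9 -64.7 -85.9] F [ 0.1 -0.1  0.4] w 0.0883 t 3.55
shift [0.067, -0.205, -0.243] turn [-0.809, 0.204, -0.197]
shift [0.129, -0.011, -0.298] turn [-0.809, 0.204, -0.197]
```

>>> send_rows:
  plan:
    - [[0.01,-0.04,-0.05],[-0.16,0.04,-0.04]]
    - [[0.02,-0.08,-0.1],[-0.32,0.08,-0.08]]
    - [[0.04,-0.12,-0.15],[-0.48,0.12,-0.12]]
    - [[0.05,-0.16,-0.2],[-0.64,0.16,-0.16]]
    - [[0.07,-0.21,-0.24],[-0.81,0.2,-0.2]]

```text
time_s: 4.05
tcp_pos: [0.4878, 0.1068, 0.2772]
eef_rot: [-152.5, 60.8, -50.6]
contact_force: [0.1, -0.7, 0.9]
gripper_width: 0.0871
```

```bash
python3 -c "
from h import *
plan([.52,.03,.26],-45,30,180,2)"
```

```text
at [0.488 0.107 0.277] tx [ 0.309 -0.376 -0.873] ty [-0.941 -0.252 -0.225] J [ 54.1  -0.8 -39.3  31.8 -63.4 -59.7] F [ 0.1 -0.7  0.9] w 0.0871 t 4.05
shift [0.18, -0.024, -0.218] turn [-0.343, 0.326, -0.126]
shift [0.228, 0.048, -0.162] turn [-0.343, 0.326, -0.126]
```

```bash
cat > kin2.py <<'E'
from kin import *
J=np.vstack([J,[52.5,.1,-30,17.9,-64.7,-85.9],[54.1,-.8,-39.3,31.8,-63.4,-59.7]])
P=np.vstack([P,[.4735,.1536,.2745],[.4878,.1068,.2772]])
D=lambda ax,a:R.from_euler(ax,a,degrees=True)
def fk2(j,x):
    a,d,H,L1,e,L2,l6,wy,wz,g=x
    q=D('Z',j[0]); f=D('Y',j[1]-j[2]); w=f*D('X',-j[3]); v=w*D('Y',-j[4])
    return q.apply(np.array([a,d,H])+D('Y',j[1]).apply([0,0,L1])+f.apply([L2,0,e])+w.apply([0,wy,wz])+v.apply([l6,0,g]))
x0=np.array([0,0,.3,.4,0,.4,.2,-.19,0,0])
for d0,wy0 in((0,-.19),(-.19,0)):
  x0[1]=d0;x0[7]=wy0
  s=least_squares(lambda x:np.r_[np.concatenate([fk2(j,x)-p for j,p in zip(J,P)]),1e-3*(x-x0)],x0)
  print(s.x.round(3),np.abs(s.fun[:18]).max())
E
python3 kin2.py
```

```text
[ 0.007 -0.005  0.201  0.599 -0.003  0.458  0.358 -0.187 -0.    -0.001] 0.00037698750409467796
[ 0.007 -0.005  0.201  0.599 -0.003  0.458  0.358 -0.187 -0.    -0.001] 0.0003756803657406216
```

```bash
cat > ik.py <<'E'
import numpy as np, sys
from scipy.spatial.transform import Rotation as R
from scipy.optimize import least_squares
D=lambda ax,a:R.from_euler(ax,a,degrees=True)
X=[.007,-.005,.201,.599,-.003,.458,.358,-.187,0,-.001]
LO=np.array([-176,-82,-58.2,-173.8,-174.7,-.2])*1.; LO[5]=-173.6
HI=np.array([176,121.7,71.7,95.5,-.2,173.6])
def fk(j):
    a,d,H,L1,e,L2,l6,wy,wz,g=X
    q=D('Z',j[0]); f=q*D('Y',j[1]-j[2]); w=f*D('X',-j[3]); v=w*D('Y',-j[4]); t=v*D('X',-j[5]-90)
    E=q.apply([a,d,H])+(q*D('Y',j[1])).apply([0,0,L1]); F=E+f.apply([L2,0,e]); W=F+w.apply([0,wy,0])
    return W+v.apply([l6,0,g]),t,F,W
def ik(pos,Q,j0):
    def fun(j):
        p,t,_,_=fk(j); return np.r_[(p-pos)*10,(Q.inv()*t).as_rotvec()*2]
    s=least_squares(fun,np.clip(j0,LO+.5,HI-.5),bounds=(LO,HI),x_scale=50,max_nfev=60)
    return s.x,np.abs(s.fun).max(),np.min(np.minimum(s.x-LO,HI-s.x))
def rot(h,p,ro): return D('ZYX',[h,p,ro])
E
cat > s.py <<'E'
from ik import *
T=np.array([.559,-.015,.07]); j0=[54,-.8,-39,32,-63,-60]
seeds=[j0,[60,20,-30,80,-60,-30],[0,20,-20,-80,-60,-30],[20,40,0,0,-60,70]]
for p in(20,35,50,65,75):
  for h in range(-90,121,30):
    best=None
    for ro in(0,180):
      for s in seeds:
        j,e,m=ik(T,rot(h,p,ro),s)
        if e<.01 and m>3 and (best is None or m>best[2]): best=(j,ro,m)
    if best is not None:
      _,_,F,W=fk(best[0]); print(p,h,"ro",best[1],best[0].round(),"m",round(best[2]),"F",F.round(2),"W",W.round(2))
E
python3 s.py
```

```text
20 -90 ro 0 [ 42.  45. -36.  46. -76.  97.] m 22 F [0.37 0.33 0.17] W [0.56 0.32 0.19]
20 30 ro 0 [ -41.   36.  -36. -102.  -65.   72.] m 22 F [ 0.37 -0.33  0.25] W [ 0.27 -0.18  0.19]
20 60 ro 0 [-32.  38. -16. -76. -75.  53.] m 42 F [ 0.54 -0.35  0.3 ] W [ 0.39 -0.31  0.19]
20 90 ro 0 [-23.  45.   2. -60. -92.  48.] m 60 F [ 0.7  -0.31  0.31] W [ 0.56 -0.35  0.19]
20 120 ro 0 [ -13.   52.   18.  -47. -109.   50.] m 54 F [ 0.83 -0.2   0.3 ] W [ 0.73 -0.31  0.19]
35 -90 ro 0 [ 39.  37. -38.  44. -66. 103.] m 20 F [0.38 0.3  0.24] W [0.56 0.28 0.27]
35 0 ro 0 [ -34.   24.  -53. -139.  -45.   80.] m 5 F [ 0.28 -0.2   0.3 ] W [ 0.27 -0.02  0.27]
35 30 ro 0 [-28.  22. -32. -91. -44.  44.] m 26 F [ 0.44 -0.24  0.38] W [ 0.31 -0.16  0.27]
35 60 ro 0 [-24.  29. -17. -67. -62.  38.] m 41 F [ 0.56 -0.26  0.39] W [ 0.41 -0.27  0.27]
35 90 ro 0 [-18.  37.  -2. -52. -81.  41.] m 56 F [ 0.68 -0.23  0.39] W [ 0.56 -0.31  0.27]
35 120 ro 0 [ -9.  44.  11. -40. -97.  50.] m 61 F [ 0.79 -0.14  0.37] W [ 0.71 -0.27  0.27]
50 -90 ro 180 [ 36.  29. -38.  39. -55. -68.] m 20 F [0.39 0.27 0.3 ] W [0.56 0.
[... 927 characters left out ...]
0 [ 27.  21. -34.  20. -43. -42.] m 24 F [0.43 0.21 0.38] W [0.56 0.08 0.42]
75 -60 ro 180 [ 26.  18. -43.  29. -32. -22.] m 15 F [0.37 0.18 0.37] W [0.51 0.07 0.42]
75 -30 ro 180 [ 23.  15. -50.  36. -20.   4.] m 9 F [0.33 0.13 0.37] W [0.48 0.03 0.42]
75 0 ro 180 [ 21.  14. -46.  18. -17.  52.] m 12 F [0.36 0.13 0.39] W [ 0.47 -0.01  0.42]
75 30 ro 0 [ 16.  15. -33.  -8. -27. -69.] m 25 F [0.45 0.12 0.43] W [ 0.48 -0.06  0.42]
75 60 ro 0 [ 10.  18. -24. -18. -39. -27.] m 34 F [0.52 0.09 0.46] W [ 0.51 -0.1   0.42]
75 90 ro 0 [  8.  22. -18. -20. -50.   5.] m 40 F [0.58 0.07 0.46] W [ 0.56 -0.11  0.42]
75 120 ro 0 [  9.  25. -13. -16. -58.  31.] m 45 F [0.61 0.09 0.46] W [ 0.61 -0.1   0.42]
```

```bash
cat > s2.py <<'E'
from ik import *
B=np.array([.452,.282]); al=35
a=rot(0,al,0).inv().apply([0,0,1])
g=np.array(ik(np.array([.559,-.015,.07]),rot(40,al,0),[-28,22,-32,-91,-44,44])[0]); print("grasp",g.round())
up=[]
gr=lambda x,y,z:np.stack(np.meshgrid(x,y,z),-1).reshape(-1,3)
tool=np.vstack([gr(np.linspace(-.2,-.047,6),np.linspace(-.097,.097,7),[-.039,0,.039]),gr(np.linspace(-.047,.019,5),[-.065,-.045,.045,.065],[-.01,.01]),gr(np.linspace(-.36,-.2,5),[-.05,.05],[-.05,.05])])
res=[]
for h in range(-90,151,20):
  for p in(-20,-5,10,25):
    for ro in (-160,-145,-130,-115,-100,100,115,130,145,160,180):
      Q=rot(h,p,ro); ax=Q.apply(a)
      t=np.degrees(np.arccos(ax[2]))
      if not 112<t<140: continue
      hz=np.array([ax[0],ax[1],0])/np.hypot(*ax[:2])
      perp=np.array([0,0,-1])-ax*(-ax[2]); perp/=np.linalg.norm(perp)
      lip=.025*ax+.0325*perp
      tcp=np.r_[B-(lip+0.02*hz)[:2],0]   # lip 20 mm before bowl centre
      pts=Q.apply(tool)+tcp
      inb=np.hypot(*(pts[:,:2]-B).T)<.1
      z=max(.09-pts[inb,2].min() if inb.any() else 0,.03-pts[:,2].min(),.09-lip[2])
      tcp[2]=z
      for s in(g,[40,40,0,-60,-90,0],[40,40,-20,-100,-60,90]):
        j,e,m=ik(tcp,Q,s)
        if e<.01 and m>8: res.append((round(z+lip[2],3),h,p,ro,round(t),tcp.round(3),j.round(),round(m),fk(j)[3].round(2),fk(j)[2].round(2)));break
res.sort(key=lambda q:q[0])
for q in res[:22]: print(*q)
E
time python3 s2.py
```

```text
grasp [-27.  24. -27. -82. -50.  41.]
0.09 -90 10 180 135 [0.452 0.267 0.131] [  67.   52.  -11.   23. -105.  -80.] 47 [0.45 0.62 0.19] [0.27 0.63 0.16]
0.09 -90 25 180 120 [0.452 0.257 0.131] [ 66.  43. -15.  22. -94. -78.] 43 [0.45 0.58 0.28] [0.27 0.6  0.25]
0.09 -70 10 180 135 [0.457 0.268 0.131] [ 74.  47. -27.  35. -92. -81.] 31 [0.34 0.6  0.19] [0.16 0.54 0.16]
0.09 -70 25 180 120 [0.461 0.258 0.131] [ 72.  39. -30.  34. -83. -77.] 28 [0.35 0.56 0.28] [0.17 0.52 0.24]
0.09 -50 10 180 135 [0.461 0.271 0.131] [ 79.  43. -45.  51. -82. -88.] 14 [0.23 0.54 0.19] [0.09 0.42 0.18]
0.09 -50 25 180 120 [0.468 0.263 0.131] [ 75.  33. -46.  51. -72. -81.] 12 [0.26 0.51 0.28] [0.11 0.4  0.25]
0.09 50 10 180 135 [0.461 0.293 0.131] [ -14.   43.  -50. -117.  -81.  -88.] 8 [0.23 0.02 0.19] [ 0.38 -0.1   0.18]
0.09 50 25 180 120 [0.468 0.301 0.131] [  -3.   19.  -43. -112.  -51. -119.] 15 [0.26 0.05 0.28] [ 0.41 -0.02  0.36]
0.09 70 10 180 135 [0.457 0.296 0.131] [  -9.   36.  -34.  -97.  -77. -110.] 24 [ 0.34 -0.04  0.19] [ 0.51 -0.09  0.26]
0.09 70 25 180 120 [0.461 0.306 0.131] [   1.   2
[... 776 characters left out ...]
0 135 [0.439 0.289 0.131] [  17.   50.   14.  -54. -116. -131.] 42 [0.75 0.11 0.19] [0.8  0.25 0.31]
0.09 150 25 180 120 [0.43  0.295 0.131] [  21.   42.    8.  -47. -104. -132.] 41 [0.71 0.13 0.28] [0.73 0.28 0.4 ]
0.093 -90 25 -160 117 [0.443 0.256 0.133] [ 67.  43. -16.  21. -94. -98.] 43 [0.44 0.58 0.28] [0.26 0.6  0.25]
0.093 -90 25 160 117 [0.461 0.256 0.133] [ 65.  43. -14.  22. -95. -57.] 44 [0.46 0.58 0.28] [0.28 0.6  0.25]
0.093 -70 25 -160 117 [0.453 0.255 0.133] [ 73.  38. -31.  34. -83. -97.] 28 [0.34 0.56 0.28] [0.16 0.51 0.25]
0.093 -70 25 160 117 [0.469 0.26  0.133] [ 71.  39. -29.  35. -83. -56.] 29 [0.36 0.57 0.28] [0.18 0.52 0.24]
real	0m33.657s
user	0m33.267s
sys	0m0.106s
```

```bash
cat > s3.py <<'E'
from ik import *
j=np.array([54.1,-.8,-39.3,31.8,-63.4,-59.7])
way=[("via",[.5,.05,.28],30,75,0),("hover",[.559,-.015,.2],50,40,0),("grasp",[.559,-.015,.07],50,40,0),("lift",[.53,.03,.24],50,40,0),
("m1",[.47,.20,.27],75,60,0),("m2",[.46,.30,.27],80,70,60),("m3",[.46,.30,.27],80,70,120),("m4",[.46,.30,.27],80,70,180),("p1",[.456,.306,.16],80,50,180),("p2",[.456,.306,.14],80,20,180),("p3",[.456,.306,.15],80,5,180)]
P,Q,_,_=fk(j); print(P)
for n,pos,h,p,ro in way:
    T=rot(h,p,ro); P=np.array(P); w=(Q.inv()*T).as_rotvec(); mm=99; mx=0; 
    for k in range(1,11):
        jn,e,m=ik(P+(np.array(pos)-P)*k/10,Q*R.from_rotvec(w*k/10),j); mx=max(mx,np.abs(jn-j).max(),); j=jn; mm=min(mm,m)
    P,Q=pos,T; _,_,F,W=fk(j); print(n,"turn",round(np.degrees(np.linalg.norm(w))),j.round(),"err",round(e,3),"minmargin",round(mm,1),"maxstep",round(mx),"F",F.round(2),"W",W.round(2))
E
python3 s3.py
```

```text
[0.48757614 0.1059203  0.27715811]
via turn 81 [ 28.  -6. -27.  -1. -54. -87.] err 0.0 minmargin 21.0 maxstep 3 F [0.33 0.17 0.63] W [0.42 0.   0.63]
hover turn 40 [-17.  10. -19. -59. -56.  10.] err 0.0 minmargin 29.9 maxstep 12 F [ 0.48 -0.16  0.57] W [ 0.38 -0.23  0.43]
grasp turn 0 [-21.  23. -22. -69. -51.  31.] err 0.0 minmargin 36.1 maxstep 2 F [ 0.52 -0.21  0.42] W [ 0.38 -0.23  0.3 ]
lift turn 0 [-11.   2. -22. -57. -54.   2.] err 0.0 minmargin 35.5 maxstep 3 F [ 0.44 -0.09  0.61] W [ 0.35 -0.18  0.47]
m1 turn 32 [ 27.  -3. -20. -27. -55. -30.] err 0.0 minmargin 36.3 maxstep 4 F [0.37 0.19 0.66] W [0.42 0.03 0.58]
m2 turn 56 [  45.    1.  -18.  -14.  -55. -109.] err 0.0 minmargin 37.1 maxstep 9 F [0.32 0.32 0.65] W [0.44 0.18 0.61]
m3 turn 60 [  45.    1.  -18.  -14.  -55. -169.] err 0.0 minmargin 4.4 maxstep 6 F [0.32 0.32 0.65] W [0.44 0.18 0.61]
m4 turn 60 [  22.    3.  -17.  -48.  -56. -174.] err 0.838 minmargin 0.0 maxstep 4 F [0.44 0.17 0.63] W [0.44 0.04 0.51]
p1 turn 20 [  23.    9.  -23.  -56.  -45. -174.] err 0.155 minmargin 0.0 maxstep 1 F [0.45 0.19 0.54] W [0.41 0.06 0.41]
p2 turn 30 [  -0.   26.  -26.  -85.  -69. -130.] err 0.0 minmargin 0.0 maxstep 6 F [ 0.55 -0.01  0.38] W [ 0.4  -0.03  0.26]
p3 turn 15 [  -6.   38.  -27.  -91.  -84. -115.] err 0.0 minmargin 31.1 maxstep 2 F [ 0.56 -0.07  0.26] W [ 0.39 -0.05  0.18]
```

```bash
cat > s4.py <<'E'
from ik import *
gr=lambda x,y,z:np.stack(np.meshgrid(x,y,z),-1).reshape(-1,3)
tool=np.vstack([gr(np.linspace(-.2,-.047,6),np.linspace(-.097,.097,7),[-.039,0,.039]),gr(np.linspace(-.047,.019,5),[-.065,-.045,.045,.065],[-.01,.01]),gr(np.linspace(-.36,-.2,5),[-.05,.05],[-.05,.05])])
B=np.array([.452,.282]); a=rot(0,40,0).inv().apply([0,0,1])
j=np.array([27,-3,-20,-27,-55,-30.])
way=[("m1",[.47,.20,.27],75,60,0),("m2",[.465,.31,.26],80,70,50),("m3",[.465,.31,.24],80,65,90),("m4",[.465,.31,.19],80,50,125),("p1",[.465,.31,.16],80,40,145),("p1b",[.46,.308,.15],80,30,165),("p2",[.456,.306,.14],80,20,180)]
P,Q,_,_=fk(j); 
for n,pos,h,p,ro in way:
    T=rot(h,p,ro); P=np.array(P); w=(Q.inv()*T).as_rotvec(); mm=99; mx=0; 
    for k in range(1,11):
        jn,e,m=ik(P+(np.array(pos)-P)*k/10,Q*R.from_rotvec(w*k/10),j); mx=max(mx,np.abs(jn-j).max(),); j=jn; mm=min(mm,m)
    P,Q=pos,T; _,_,F,W=fk(j); ax=Q.apply(a); perp=np.array([0,0,-1])+ax*ax[2]; perp/=np.linalg.norm(perp); lip=np.array(pos)+.025*ax+.0325*perp
    tum=[np.array(pos)+(.025 if s else -.065)*ax+.0325*(np.cos(t)*perp+np.sin(t)*np.cross(ax,perp)) for s in(0,1) for t in np.arange(0,6.3,.5)]
    pts=np.vstack([Q.apply(tool)+pos,tum]); inb=np.hypot(*(pts[:,:2]-B).T)<.1
    print(n,"turn",round(np.degrees(np.linalg.norm(w))),j.round(),round(e,3),"mar",round(mm,1),"step",round(mx),"tilt",round(np.degrees(np.arccos(ax[2]))),"lip-B",(lip[:2]-B).round(3),lip[2].round(3),"dir",ax.round(2),"lowest over bowl",pts[inb,2].min().round(3) if inb.any() else None,"low",pts[:,2].min().round(3))
E
python3 s4.py
```

```text
m1 turn 0 [ 27.  -3. -20. -27. -55. -30.] 0.0 mar 38.2 step 0 tilt 20 lip-B [ 0.028 -0.044] 0.282 dir [0.09 0.33 0.94] lowest over bowl 0.198 low 0.198
m2 turn 47 [ 46.   2. -18. -14. -54. -99.] 0.0 mar 37.3 step 8 tilt 39 lip-B [0.053 0.037] 0.259 dir [0.62 0.14 0.77] lowest over bowl 0.189 low 0.189
m3 turn 40 [  43.    2.  -20.  -20.  -49. -132.] 0.0 mar 38.4 step 3 tilt 54 lip-B [0.047 0.009] 0.228 dir [ 0.71 -0.4   0.58] lowest over bowl 0.176 low 0.176
m4 turn 38 [  29.    6.  -22.  -45.  -44. -136.] 0.0 mar 36.6 step 3 tilt 78 lip-B [0.029 0.001] 0.163 dir [ 0.49 -0.85  0.21] lowest over bowl 0.138 low 0.138
p1 turn 22 [  17.   12.  -22.  -64.  -49. -131.] 0.0 mar 35.7 step 2 tilt 94 lip-B [0.019 0.006] 0.126 dir [ 0.28 -0.96 -0.07] lowest over bowl 0.113 low 0.113
p1b turn 22 [   7.   18.  -24.  -76.  -58. -132.] 0.0 mar 33.7 step 1 tilt 109 lip-B [0.008 0.013] 0.111 dir [ 0.03 -0.95 -0.32] lowest over bowl 0.111 low 0.111
p2 turn 18 [  -0.   26.  -26.  -85.  -69. -130.] 0.0 mar 31.7 step 1 tilt 120 lip-B [0.003 0.019] 0.099 dir [-0.15 -0.85 -0.5 ] lowest over bowl 0.099 low 0.099
```

>>> send_rows:
  plan:
    - [[0,0,0],[0,0,0]]
    - [[0,0,0],[0,0,0]]
    - [[0,0,0],[0,0,0]]
    - [[0,0,0],[0,0,0]]
    - [[0,0,0],[0,0,0]]

```text
time_s: 4.55
tcp_pos: [0.4879, 0.107, 0.2774]
eef_rot: [-152.4, 60.9, -50.6]
contact_force: [-0.0, -0.1, -0.0]
gripper_width: 0.0872
```

```bash
python3 -c "
from h import *
plan([.5,.05,.28],30,75,0,2)"
```

```text
at [0.488 0.107 0.277] tx [ 0.309 -0.376 -0.874] ty [-0.942 -0.25  -0.226] J [ 54.   -0.8 -39.3  31.8 -63.4 -59.7] F [-0.  -0.1 -0. ] w 0.0872 t 4.55
shift [0.076, 0.008, -0.179] turn [0.82, -0.296, 0.206]
shift [0.027, -0.113, -0.156] turn [0.82, -0.296, 0.206]
```

```bash
cat >> h.py <<'E'
def chain(ways):
    s=r.get_state(); P=np.array(s["tcp_pos"]); Q=R.from_euler('xyz',s["eef_rot"],degrees=True)
    print("at",P.round(4),"eul",Q.as_euler('ZYX',degrees=True).round(1),"J",np.round(s["joints"]),"F",np.round(s["contact_force"],1),"w",round(s["gripper_width"],4),"t",s["time_s"])
    for pos,h,p,ro,n in ways:
        T=rot(h,p,ro); d=(np.array(pos)-P)/n; w=(Q.inv()*T).as_rotvec()/n; st=R.from_rotvec(w)
        for i in range(n):
            print((Q.inv().apply(d)/.15).round(2).tolist(),(w/(np.pi/4)).round(2).tolist()); Q=Q*st
        P=np.array(pos); Q=T; print('-')
E
python3 -c "
from h import *
chain([([.5,.05,.28],30,75,0,3),([.55,-.01,.25],50,40,0,2),([.559,-.015,.2],50,40,0,1)])"
```

```text
at [0.4879 0.107  0.2774] eul [ -50.6   60.9 -152.4] J [ 54.  -1. -39.  32. -63. -60.] F [-0.  -0.1 -0. ] w 0.0872 t 4.55
[0.05, 0.01, -0.12] [0.55, -0.2, 0.14]
[0.03, -0.05, -0.12] [0.55, -0.2, 0.14]
[0.01, -0.1, -0.09] [0.55, -0.2, 0.14]
-
[0.11, -0.26, 0.02] [-0.19, -0.38, 0.12]
[0.08, -0.26, -0.05] [-0.19, -0.38, 0.12]
-
[0.22, -0.07, -0.25] [0.0, 0.0, 0.0]
-
```

>>> send_rows:
  plan:
    - [[0.01,0,-0.02],[0.11,-0.04,0.03]]
    - [[0.02,0,-0.05],[0.22,-0.08,0.06]]
    - [[0.03,0,-0.07],[0.33,-0.12,0.08]]
    - [[0.04,0.01,-0.1],[0.44,-0.16,0.11]]
    - [[0.05,0.01,-0.12],[0.55,-0.2,0.14]]

```text
time_s: 5.05
tcp_pos: [0.4913, 0.0878, 0.2784]
eef_rot: [-124.4, 71.8, -47.4]
contact_force: [0.7, 0.2, -0.8]
gripper_width: 0.0879
```

>>> send_rows:
  plan:
    - [[0.01,-0.01,-0.02],[0.11,-0.04,0.03]]
    - [[0.01,-0.02,-0.05],[0.22,-0.08,0.06]]
    - [[0.02,-0.03,-0.07],[0.33,-0.12,0.08]]
    - [[0.02,-0.04,-0.1],[0.44,-0.16,0.11]]
    - [[0.03,-0.05,-0.12],[0.55,-0.2,0.14]]

```text
time_s: 5.55
tcp_pos: [0.4951, 0.0681, 0.2795]
eef_rot: [-66.2, 79.2, -13.3]
contact_force: [0.4, -0.4, 0.1]
gripper_width: 0.0874
```

>>> send_rows:
  plan:
    - [[0,-0.02,-0.02],[0.11,-0.04,0.03]]
    - [[0,-0.04,-0.04],[0.22,-0.08,0.06]]
    - [[0.01,-0.06,-0.06],[0.33,-0.12,0.08]]
    - [[0.01,-0.08,-0.08],[0.44,-0.16,0.11]]
    - [[0.01,-0.1,-0.09],[0.55,-0.2,0.14]]

```text
time_s: 6.05
tcp_pos: [0.4991, 0.0482, 0.2797]
eef_rot: [3.4, 74.5, 32.2]
contact_force: [0.7, -0.6, -0.3]
gripper_width: 0.0877
```

>>> send_rows:
  plan:
    - [[0.02,-0.05,0],[-0.04,-0.08,0.02]]
    - [[0.04,-0.1,0.01],[-0.08,-0.15,0.05]]
    - [[0.07,-0.16,0.01],[-0.11,-0.23,0.07]]
    - [[0.09,-0.21,0.02],[-0.15,-0.3,0.1]]
    - [[0.11,-0.26,0.02],[-0.19,-0.38,0.12]]

```text
time_s: 6.55
tcp_pos: [0.5248, 0.018, 0.2645]
eef_rot: [4.2, 56.8, 42.5]
contact_force: [0.3, 0.3, -0.3]
gripper_width: 0.0876
```

>>> send_rows:
  plan:
    - [[0.02,-0.05,-0.01],[-0.04,-0.08,0.02]]
    - [[0.03,-0.1,-0.02],[-0.08,-0.15,0.05]]
    - [[0.05,-0.16,-0.03],[-0.11,-0.23,0.07]]
    - [[0.06,-0.21,-0.04],[-0.15,-0.3,0.1]]
    - [[0.08,-0.26,-0.05],[-0.19,-0.38,0.12]]

```text
time_s: 7.05
tcp_pos: [0.5502, -0.0123, 0.2497]
eef_rot: [0.6, 39.3, 49.4]
contact_force: [-1.0, -0.1, 0.3]
gripper_width: 0.0875
```

```bash
cat > c.py <<'E'
from h import *
p=r.capture("wrist"); save(p,"w1"); C=cloud(p); q=C[p["range_z"]>0]
p2=r.capture("side")
for n,pp in(("wrist",p),("side",p2)):
  CC=cloud(pp)
  for d in r.trace(pp,"tumbler")[:1]:
    k=CC[d["mask"]&(pp["range_z"]>0)]; print(n,round(d["score"],2),np.percentile(k,3,0).round(3),np.percentile(k,97,0).round(3))
    k=k[k[:,2]>.088]; A=np.c_[2*k[:,:2],np.ones(len(k))]; s=np.linalg.lstsq(A,(k[:,:2]**2).sum(1),rcond=None)[0]; print(len(k),s[:2],np.sqrt(s[2]+s[:2]@s[:2]))
chain([([.559,-.015,.2],50,40,0,1),([.559,-.015,.12],50,40,0,1),([.559,-.015,.07],50,40,0,1)])
E
python3 c.py
```

```text
wrist 0.69 [ 0.527 -0.046  0.03 ] [0.588 0.014 0.096]
1773 [ 0.55792039 -0.0159106 ] 0.030571194395399664
side 0.66 [ 0.529 -0.047  0.016] [0.587 0.016 0.096]
123 [ 0.55840802 -0.01553671] 0.030590567133608283
at [ 0.5494 -0.0128  0.2482] eul [49.4 39.6  0.9] J [-17.   5. -17. -56. -58.   2.] F [ 0.3  0.1 -0.1] w 0.0874 t 7.25
[0.23, -0.06, -0.23] [-0.03, 0.01, 0.01]
-
[0.34, -0.0, -0.41] [0.0, 0.0, 0.0]
-
[0.21, -0.0, -0.26] [0.0, 0.0, 0.0]
-
```

>>> send_rows:
  plan:
    - [[0.04,-0.01,-0.05],[0,0,0]]
    - [[0.09,-0.02,-0.1],[0,0,0]]
    - [[0.14,-0.03,-0.15],[-0.01,0,0]]
    - [[0.18,-0.05,-0.19],[-0.02,0,0]]
    - [[0.22,-0.055,-0.235],[-0.03,0.01,0.01]]
  jaw: 1
  force: 20

```text
time_s: 7.75
tcp_pos: [0.557, -0.0151, 0.1991]
eef_rot: [-0.0, 40.1, 50.1]
contact_force: [0.2, -0.7, -0.3]
gripper_width: 0.088
```

>>> send_rows:
  plan:
    - [[0.07,0,-0.08],[0,0,0]]
    - [[0.14,0,-0.16],[0,0,0]]
    - [[0.21,0,-0.24],[0,0,0]]
    - [[0.27,0,-0.33],[0,0,0]]
    - [[0.34,0,-0.41],[0,0,0]]

```text
time_s: 8.25
tcp_pos: [0.5566, -0.0153, 0.1181]
eef_rot: [-0.0, 40.1, 50.1]
contact_force: [0.0, -0.1, -0.3]
gripper_width: 0.0879
```

```bash
python3 -c "
from h import *
chain([([.558,-.0155,.07],50,40,0,1)])"
```

```text
at [ 0.5566 -0.0153  0.1181] eul [50.1 40.1 -0. ] J [-20.  17. -21. -64. -53.  22.] F [ 0.  -0.1 -0.3] w 0.0879 t 8.25
[0.21, -0.01, -0.24] [0.0, -0.0, -0.0]
-
```

>>> send_rows:
  plan:
    - [[0.05,0,-0.05],[0,0,0]]
    - [[0.09,0,-0.1],[0,0,0]]
    - [[0.14,0,-0.16],[0,0,0]]
    - [[0.18,-0.01,-0.21],[0,0,0]]
    - [[0.21,-0.01,-0.24],[0,0,0]]

```text
time_s: 8.75
tcp_pos: [0.5583, -0.0157, 0.0694]
eef_rot: [0.0, 40.1, 50.1]
contact_force: [1.0, 1.0, 0.0]
gripper_width: 0.0876
```

>>> send_rows:
  plan:
    - [[0,0,0],[0,0,0]]
    - [[0,0,0],[0,0,0]]
    - [[0,0,0],[0,0,0]]
    - [[0,0,0],[0,0,0]]
    - [[0,0,0],[0,0,0]]
  jaw: -1
  force: 20

```text
time_s: 9.25
tcp_pos: [0.5586, -0.0157, 0.0699]
eef_rot: [-0.1, 40.1, 50.1]
contact_force: [-0.4, 0.3, 2.2]
gripper_width: 0.065
```

```bash
python3 -c "
from h import *
chain([([.558,-.0155,.1],50,40,0,1),([.53,.03,.24],50,40,0,2),([.47,.21,.27],75,60,0,2)])"
```

```text
at [ 0.5586 -0.0157  0.0699] eul [50.1 40.1 -0.1] J [-21.  23. -22. -68. -51.  30.] F [-0.4  0.3  2.2] w 0.065 t 9.25
[-0.13, 0.0, 0.15] [0.0, -0.0, -0.0]
-
[-0.26, 0.17, 0.39] [0.0, 0.0, 0.0]
[-0.26, 0.17, 0.39] [0.0, 0.0, 0.0]
-
[0.19, 0.54, 0.29] [-0.21, 0.22, 0.18]
[0.2, 0.45, 0.41] [-0.21, 0.22, 0.18]
-
```

Gripped at 65 mm. Next I lift gently and carry it over.

>>> send_rows:
  plan:
    - [[-0.02,0,0.02],[0,0,0]]
    - [[-0.05,0,0.05],[0,0,0]]
    - [[-0.08,0,0.09],[0,0,0]]
    - [[-0.11,0,0.12],[0,0,0]]
    - [[-0.13,0,0.15],[0,0,0]]

```text
time_s: 9.75
tcp_pos: [0.5584, -0.0161, 0.1006]
eef_rot: [-0.1, 40.1, 50.1]
contact_force: [-0.2, -0.2, -2.0]
gripper_width: 0.0653
```

>>> send_rows:
  plan:
    - [[-0.04,0.03,0.06],[0,0,0]]
    - [[-0.09,0.06,0.14],[0,0,0]]
    - [[-0.15,0.1,0.22],[0,0,0]]
    - [[-0.2,0.13,0.3],[0,0,0]]
    - [[-0.26,0.17,0.39],[0,0,0]]

```text
time_s: 10.25
tcp_pos: [0.5435, 0.0066, 0.1712]
eef_rot: [-0.1, 40.1, 50.1]
contact_force: [-0.5, -0.2, -1.1]
gripper_width: 0.0649
```

>>> send_rows:
  plan:
    - [[-0.05,0.03,0.08],[0,0,0]]
    - [[-0.11,0.07,0.16],[0,0,0]]
    - [[-0.16,0.1,0.24],[0,0,0]]
    - [[-0.21,0.14,0.32],[0,0,0]]
    - [[-0.26,0.17,0.39],[0,0,0]]

```text
time_s: 10.75
tcp_pos: [0.5283, 0.0295, 0.2421]
eef_rot: [-0.1, 40.1, 50.1]
contact_force: [-0.1, 0.6, -1.4]
gripper_width: 0.0648
```

>>> send_rows:
  plan:
    - [[0.03,0.08,0.05],[-0.04,0.04,0.03]]
    - [[0.07,0.19,0.1],[-0.08,0.09,0.07]]
    - [[0.11,0.3,0.16],[-0.12,0.13,0.11]]
    - [[0.15,0.42,0.23],[-0.17,0.18,0.14]]
    - [[0.19,0.54,0.29],[-0.21,0.22,0.18]]

```text
time_s: 11.25
tcp_pos: [0.4974, 0.1206, 0.2578]
eef_rot: [-1.7, 50.2, 61.4]
contact_force: [0.7, 0.2, -1.9]
gripper_width: 0.065
```

>>> send_rows:
  plan:
    - [[0.04,0.1,0.09],[-0.04,0.04,0.03]]
    - [[0.08,0.2,0.18],[-0.08,0.09,0.07]]
    - [[0.13,0.3,0.27],[-0.13,0.13,0.11]]
    - [[0.17,0.38,0.35],[-0.17,0.18,0.14]]
    - [[0.2,0.45,0.41],[-0.21,0.22,0.18]]

```text
time_s: 11.75
tcp_pos: [0.4667, 0.2119, 0.2737]
eef_rot: [0.4, 60.3, 75.5]
contact_force: [-0.4, -0.6, -1.6]
gripper_width: 0.0647
```

```bash
cat > d.py <<'E'
from h import *
p=r.capture("side"); save(p,"s1")
chain([([.465,.32,.26],80,70,50,2),([.465,.325,.24],80,65,90,1),([.465,.325,.19],80,50,125,1),([.465,.325,.16],80,40,145,1),([.46,.315,.15],80,30,165,1),([.456,.306,.14],80,20,180,1)])
E
python3 d.py
```

```text
at [0.4671 0.2133 0.2741] eul [75.7 60.3  0.5] J [ 29.  -3. -20. -26. -55. -32.] F [ 1.3  3.5 -0.2] w 0.0651 t 11.8
[0.21, 0.1, 0.27] [0.51, 0.11, -0.03]
[0.19, 0.2, 0.23] [0.51, 0.11, -0.03]
-
[0.14, -0.01, -0.01] [0.89, -0.04, 0.11]
-
[0.3, -0.14, -0.0] [0.77, 0.1, 0.32]
-
[0.15, -0.11, 0.07] [0.44, 0.16, 0.16]
-
[-0.01, -0.07, 0.07] [0.44, 0.2, 0.09]
-
[-0.02, -0.04, 0.08] [0.33, 0.22, 0.03]
-
```

View pics/s1.png

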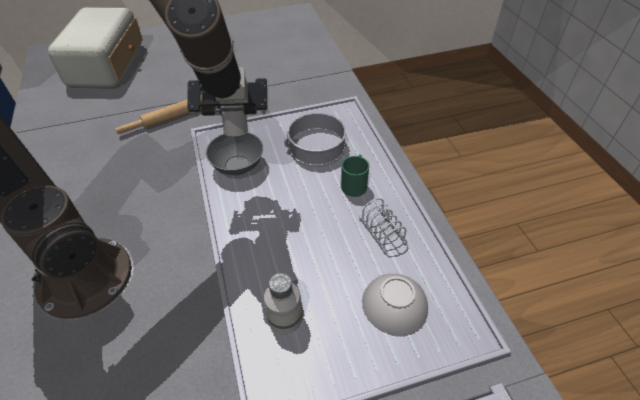

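The view shows the tumbler gripped over the bowl at about (235,125), with nothing else disturbed. Now I start rolling it.

>>> send_rows:
  plan:
    - [[0.04,0.02,0.05],[0.09,0.02,0]]
    - [[0.08,0.04,0.1],[0.2,0.04,-0.01]]
    - [[0.13,0.06,0.16],[0.3,0.07,-0.02]]
    - [[0.17,0.08,0.22],[0.41,0.09,-0.02]]
    - [[0.21,0.1,0.27],[0.51,0.11,-0.03]]

```text
time_s: 12.3
tcp_pos: [0.4649, 0.2666, 0.267]
eef_rot: [23.1, 65.4, 75.1]
contact_force: [0.2, -0.1, -1.6]
gripper_width: 0.0649
```

>>> send_rows:
  plan:
    - [[0.04,0.04,0.05],[0.1,0.02,0]]
    - [[0.08,0.08,0.09],[0.2,0.04,-0.01]]
    - [[0.12,0.12,0.14],[0.3,0.07,-0.02]]
    - [[0.15,0.16,0.19],[0.41,0.09,-0.02]]
    - [[0.19,0.2,0.23],[0.51,0.11,-0.03]]

```text
time_s: 12.8
tcp_pos: [0.4642, 0.3201, 0.2595]
eef_rot: [51.0, 70.2, 80.2]
contact_force: [0.5, -0.6, -2.3]
gripper_width: 0.065
```

```bash
cat > d.py <<'E'
from h import *
chain([([.465,.325,.24],80,65,90,2),([.465,.325,.19],80,50,125,2),([.465,.325,.16],80,40,145,1),([.46,.315,.15],80,30,165,1),([.456,.306,.14],80,20,180,1)])
E
python3 d.py
```

```text
at [0.4642 0.3201 0.2595] eul [80.2 70.2 51. ] J [  47.    3.  -17.  -13.  -54. -101.] F [ 0.5 -0.6 -2.3] w 0.065 t 12.8
[0.07, -0.0, -0.0] [0.43, -0.02, 0.05]
[0.07, -0.01, -0.0] [0.43, -0.02, 0.05]
-
[0.15, -0.07, -0.0] [0.39, 0.05, 0.16]
[0.14, -0.08, 0.03] [0.39, 0.05, 0.16]
-
[0.15, -0.11, 0.07] [0.44, 0.16, 0.16]
-
[-0.01, -0.07, 0.07] [0.44, 0.2, 0.09]
-
[-0.02, -0.04, 0.08] [0.33, 0.22, 0.03]
-
```

>>> send_rows:
  plan:
    - [[0.01,0,0],[0.08,0,0.01]]
    - [[0.03,0,0],[0.17,-0.01,0.02]]
    - [[0.04,0,0],[0.26,-0.01,0.03]]
    - [[0.06,0,0],[0.35,-0.02,0.04]]
    - [[0.07,0,0],[0.43,-0.02,0.05]]

```text
time_s: 13.3
tcp_pos: [0.4642, 0.3233, 0.2493]
eef_rot: [71.4, 67.7, 81.1]
contact_force: [0.3, 0.2, -1.2]
gripper_width: 0.065
```

>>> send_rows:
  plan:
    - [[0.01,0,0],[0.08,0,0.01]]
    - [[0.03,0,0],[0.17,-0.01,0.02]]
    - [[0.04,0,0],[0.26,-0.01,0.03]]
    - [[0.06,0,0],[0.35,-0.02,0.04]]
    - [[0.07,-0.01,0],[0.43,-0.02,0.05]]

```text
time_s: 13.8
tcp_pos: [0.4645, 0.3255, 0.239]
eef_rot: [89.8, 65.4, 79.8]
contact_force: [-1.0, 0.1, -0.9]
gripper_width: 0.0649
```

>>> send_rows:
  plan:
    - [[0.03,-0.01,0],[0.08,0.01,0.03]]
    - [[0.06,-0.03,0],[0.16,0.02,0.06]]
    - [[0.09,-0.04,0],[0.24,0.03,0.1]]
    - [[0.12,-0.05,0],[0.31,0.04,0.13]]
    - [[0.15,-0.07,0],[0.39,0.05,0.16]]

```text
time_s: 14.3
tcp_pos: [0.4643, 0.3252, 0.2142]
eef_rot: [109.5, 57.8, 82.0]
contact_force: [0.3, -0.3, -3.2]
gripper_width: 0.0645
```

```bash
cat > d.py <<'E'
from h import *
chain([([.465,.325,.19],80,50,125,1),([.465,.325,.16],80,40,145,2),([.46,.318,.15],80,30,165,2),([.456,.31,.14],80,20,180,1)])
E
python3 d.py
```

```text
at [0.4643 0.3252 0.2142] eul [ 82.   57.8 109.5] J [  38.    4.  -20.  -31.  -46. -138.] F [ 0.3 -0.3 -3.2] w 0.0645 t 14.3
[0.14, -0.08, 0.03] [0.38, 0.06, 0.17]
-
[0.08, -0.05, 0.04] [0.22, 0.08, 0.08]
[0.07, -0.05, 0.05] [0.22, 0.08, 0.08]
-
[0.0, -0.03, 0.03] [0.22, 0.1, 0.05]
[-0.0, -0.03, 0.03] [0.22, 0.1, 0.05]
-
[-0.02, -0.04, 0.08] [0.33, 0.22, 0.03]
-
```

>>> send_rows:
  plan:
    - [[0.03,-0.02,0.01],[0.08,0.01,0.03]]
    - [[0.06,-0.03,0.01],[0.15,0.02,0.07]]
    - [[0.08,-0.05,0.02],[0.23,0.04,0.1]]
    - [[0.11,-0.06,0.02],[0.3,0.05,0.14]]
    - [[0.14,-0.08,0.03],[0.38,0.06,0.17]]

```text
time_s: 14.8
tcp_pos: [0.4643, 0.3253, 0.1898]
eef_rot: [125.2, 49.7, 80.0]
contact_force: [-0.4, 0.1, -1.9]
gripper_width: 0.065
```

>>> send_rows:
  plan:
    - [[0.02,-0.01,0.01],[0.04,0.02,0.02]]
    - [[0.03,-0.02,0.02],[0.09,0.03,0.03]]
    - [[0.05,-0.03,0.02],[0.13,0.05,0.05]]
    - [[0.06,-0.04,0.03],[0.18,0.06,0.06]]
    - [[0.08,-0.05,0.04],[0.22,0.08,0.08]]

```text
time_s: 15.3
tcp_pos: [0.4652, 0.3256, 0.1749]
eef_rot: [135.7, 44.6, 80.6]
contact_force: [-0.3, -0.6, -2.1]
gripper_width: 0.0651
```

>>> send_rows:
  plan:
    - [[0.02,-0.01,0.01],[0.04,0.02,0.02]]
    - [[0.03,-0.02,0.02],[0.09,0.03,0.03]]
    - [[0.05,-0.03,0.03],[0.13,0.05,0.05]]
    - [[0.06,-0.04,0.04],[0.18,0.06,0.06]]
    - [[0.07,-0.05,0.05],[0.22,0.08,0.08]]

```text
time_s: 15.8
tcp_pos: [0.4653, 0.3256, 0.1601]
eef_rot: [145.3, 39.5, 79.9]
contact_force: [0.1, 0.7, -2.7]
gripper_width: 0.0653
```

>>> send_rows:
  plan:
    - [[0,-0.01,0.01],[0.04,0.02,0.01]]
    - [[0,-0.01,0.01],[0.09,0.04,0.02]]
    - [[0,-0.02,0.02],[0.13,0.06,0.03]]
    - [[0,-0.02,0.02],[0.18,0.08,0.04]]
    - [[0,-0.03,0.03],[0.22,0.1,0.05]]

```text
time_s: 16.3
tcp_pos: [0.4637, 0.3219, 0.1555]
eef_rot: [155.5, 34.4, 80.2]
contact_force: [0.2, 1.0, -1.1]
gripper_width: 0.0646
```

>>> send_rows:
  plan:
    - [[0,-0.01,0.01],[0.04,0.02,0.01]]
    - [[0,-0.01,0.01],[0.09,0.04,0.02]]
    - [[0,-0.02,0.02],[0.13,0.06,0.03]]
    - [[0,-0.02,0.02],[0.18,0.08,0.04]]
    - [[0,-0.03,0.03],[0.22,0.1,0.05]]

```text
time_s: 16.8
tcp_pos: [0.4612, 0.319, 0.1507]
eef_rot: [165.2, 29.3, 79.5]
contact_force: [0.1, 0.4, -1.3]
gripper_width: 0.0655
```

>>> send_rows:
  plan:
    - [[0,-0.01,0.02],[0.07,0.04,0.01]]
    - [[-0.01,-0.02,0.03],[0.13,0.09,0.01]]
    - [[-0.01,-0.03,0.05],[0.2,0.13,0.02]]
    - [[-0.02,-0.04,0.07],[0.27,0.18,0.03]]
    - [[-0.02,-0.04,0.08],[0.33,0.22,0.03]]

```text
time_s: 17.3
tcp_pos: [0.4568, 0.3102, 0.1405]
eef_rot: [-179.8, 19.3, 79.4]
contact_force: [0.5, -0.3, -1.3]
gripper_width: 0.0652
```

```bash
cat > d.py <<'E'
from h import *
ims=[r.capture("side"),r.capture("top")]
for p in ims:
    C=cloud(p)
    for d in r.trace(p,"marble1_center")[:7]:
        k=C[d["mask"]&(p["range_z"]>0)]
        if len(k): print(round(d["score"],2),np.round(d["uv"]),np.median(k,0).round(3),len(k))
v=np.hstack([cv2.resize(ims[0]["color"][60:240,130:370],None,fx=1.6,fy=1.6),cv2.resize(ims[1]["color"][160:340,100:340],None,fx=1.6,fy=1.6)])
cv2.imwrite("pics/p1.png",v[...,::-1])
chain([([.456,.306,.17],80,30,165,1)])
E
python3 d.py
```

```text
0.3 [391. 221.] [ 0.794 -0.103  0.079] 184
at [0.4572 0.3103 0.1404] eul [  79.4   19.4 -180. ] J [  -1.   25.  -26.  -85.  -69. -131.] F [-0.1 -0.9 -0.3] w 0.0649 t 17.5
[-0.09, -0.0, -0.18] [-0.34, -0.23, -0.04]
-
```

View pics/p1.png

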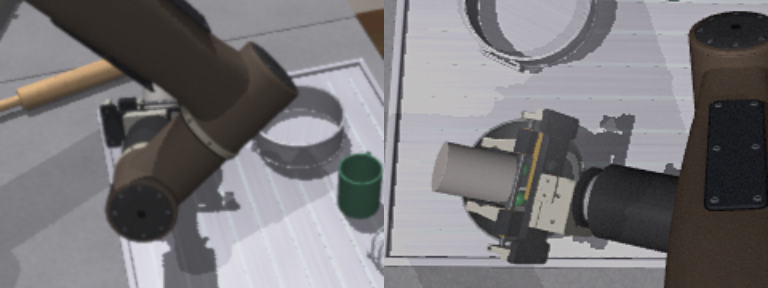

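>>> send_rows:
  plan:
    - [[0,0,0.02],[0,0.05,0]]
    - [[0,0,0.04],[0,0.1,0]]
    - [[-0.01,0,0.06],[0,0.16,0]]
    - [[-0.01,0,0.08],[0,0.22,0]]
    - [[-0.02,0,0.1],[0,0.26,0]]

```text
time_s: 18.0
tcp_pos: [0.456, 0.3028, 0.1274]
eef_rot: [179.9, 7.6, 79.4]
contact_force: [0.9, -0.8, -1.0]
gripper_width: 0.065
```

>>> send_rows:
  plan:
    - [[0,0,0],[0,0,0]]
    - [[0,0,0],[0,0,0]]
    - [[0,0,0],[0,0,0]]
    - [[0,0,0],[0,0,0]]
    - [[0,0,0],[0,0,0]]

```text
time_s: 18.5
tcp_pos: [0.456, 0.303, 0.128]
eef_rot: [179.8, 7.7, 79.4]
contact_force: [0.3, 0.4, -1.2]
gripper_width: 0.0652
```

```bash
cat > d.py <<'E'
from h import *
print([np.round(r.get_state()["contact_force"],1)])
chain([([.46,.325,.2],80,30,165,2),([.465,.325,.24],80,50,125,2),([.465,.325,.26],80,65,90,1),([.465,.30,.27],80,70,50,1),([.47,.21,.27],75,60,0,2),([.53,.06,.24],50,40,0,2)])
E
python3 d.py
```

```text
[array([ 0.3,  0.4, -1.2])]
at [0.456 0.303 0.128] eul [ 79.4   7.7 179.8] J [  -7.   37.  -27.  -90.  -81. -116.] F [ 0.3  0.4 -1.2] w 0.0652 t 18.5
[0.04, 0.0, -0.25] [-0.16, -0.25, -0.04]
[-0.01, 0.03, -0.25] [-0.16, -0.25, -0.04]
-
[-0.06, 0.05, -0.11] [-0.44, -0.19, -0.13]
[-0.08, 0.07, -0.08] [-0.44, -0.19, -0.13]
-
[-0.1, 0.07, -0.05] [-0.77, -0.1, -0.32]
-
[-0.13, -0.12, 0.03] [-0.89, 0.04, -0.11]
-
[-0.1, -0.25, -0.12] [-0.5, -0.11, 0.03]
[-0.12, -0.19, -0.2] [-0.5, -0.11, 0.03]
-
[-0.13, -0.32, -0.42] [0.21, -0.22, -0.18]
[-0.14, -0.41, -0.34] [0.21, -0.22, -0.18]
-
```

>>> send_rows:
  plan:
    - [[0.01,0,-0.05],[-0.03,-0.05,-0.01]]
    - [[0.02,0,-0.1],[-0.06,-0.1,-0.02]]
    - [[0.03,0,-0.15],[-0.1,-0.15,-0.02]]
    - [[0.03,0,-0.2],[-0.13,-0.2,-0.03]]
    - [[0.04,0,-0.25],[-0.16,-0.25,-0.04]]

```text
time_s: 19.0
tcp_pos: [0.4578, 0.3138, 0.1651]
eef_rot: [172.7, 19.1, 80.5]
contact_force: [-0.6, 0.4, -0.9]
gripper_width: 0.0651
```

>>> send_rows:
  plan:
    - [[0,0.01,-0.05],[-0.03,-0.05,-0.01]]
    - [[0,0.01,-0.1],[-0.06,-0.1,-0.02]]
    - [[0,0.02,-0.15],[-0.1,-0.15,-0.02]]
    - [[-0.01,0.03,-0.2],[-0.13,-0.2,-0.03]]
    - [[-0.01,0.03,-0.25],[-0.16,-0.25,-0.04]]

```text
time_s: 19.5
tcp_pos: [0.4592, 0.3246, 0.2024]
eef_rot: [165.2, 30.5, 80.0]
contact_force: [-0.4, 0.4, -1.8]
gripper_width: 0.0651
```

>>> send_rows:
  plan:
    - [[-0.01,0.01,-0.02],[-0.09,-0.04,-0.03]]
    - [[-0.02,0.02,-0.04],[-0.18,-0.08,-0.05]]
    - [[-0.04,0.03,-0.07],[-0.26,-0.11,-0.08]]
    - [[-0.05,0.04,-0.09],[-0.35,-0.15,-0.1]]
    - [[-0.06,0.05,-0.11],[-0.44,-0.19,-0.13]]

```text
time_s: 20.0
tcp_pos: [0.4619, 0.3253, 0.2231]
eef_rot: [146.5, 40.7, 82.3]
contact_force: [1.1, -0.2, -1.5]
gripper_width: 0.0652
```

>>> send_rows:
  plan:
    - [[-0.02,0.01,-0.02],[-0.09,-0.04,-0.03]]
    - [[-0.03,0.03,-0.03],[-0.18,-0.08,-0.05]]
    - [[-0.05,0.04,-0.05],[-0.26,-0.11,-0.08]]
    - [[-0.06,0.06,-0.06],[-0.35,-0.15,-0.1]]
    - [[-0.08,0.07,-0.08],[-0.44,-0.19,-0.13]]

```text
time_s: 20.5
tcp_pos: [0.4637, 0.3262, 0.2432]
eef_rot: [124.6, 50.9, 79.7]
contact_force: [-0.4, -0.1, -2.2]
gripper_width: 0.0651
```

>>> send_rows:
  plan:
    - [[-0.02,0.01,-0.01],[-0.15,-0.02,-0.06]]
    - [[-0.04,0.03,-0.02],[-0.31,-0.04,-0.13]]
    - [[-0.06,0.04,-0.03],[-0.46,-0.06,-0.19]]
    - [[-0.08,0.06,-0.04],[-0.62,-0.08,-0.26]]
    - [[-0.1,0.07,-0.05],[-0.77,-0.1,-0.32]]

```text
time_s: 21.0
tcp_pos: [0.4632, 0.3267, 0.2636]
eef_rot: [89.4, 65.9, 79.5]
contact_force: [0.8, -0.4, -1.5]
gripper_width: 0.0651
```

>>> send_rows:
  plan:
    - [[-0.03,-0.02,0.01],[-0.18,0.01,-0.02]]
    - [[-0.05,-0.05,0.01],[-0.36,0.02,-0.04]]
    - [[-0.08,-0.07,0.02],[-0.53,0.02,-0.07]]
    - [[-0.1,-0.1,0.02],[-0.71,0.03,-0.09]]
    - [[-0.13,-0.12,0.03],[-0.89,0.04,-0.11]]

```text
time_s: 21.5
tcp_pos: [0.4624, 0.3014, 0.274]
eef_rot: [48.9, 71.1, 79.5]
contact_force: [1.0, -0.2, -0.6]
gripper_width: 0.065
```

>>> send_rows:
  plan:
    - [[-0.02,-0.05,-0.02],[-0.1,-0.02,0.01]]
    - [[-0.04,-0.1,-0.05],[-0.2,-0.04,0.01]]
    - [[-0.06,-0.15,-0.07],[-0.3,-0.07,0.02]]
    - [[-0.08,-0.2,-0.1],[-0.4,-0.09,0.02]]
    - [[-0.1,-0.25,-0.12],[-0.5,-0.11,0.03]]

```text
time_s: 22.0
tcp_pos: [0.4643, 0.2568, 0.2754]
eef_rot: [21.7, 66.2, 74.7]
contact_force: [-0.6, 0.2, -0.7]
gripper_width: 0.0652
```

>>> send_rows:
  plan:
    - [[-0.02,-0.04,-0.04],[-0.1,-0.02,0.01]]
    - [[-0.05,-0.08,-0.08],[-0.2,-0.04,0.01]]
    - [[-0.07,-0.11,-0.12],[-0.3,-0.07,0.02]]
    - [[-0.1,-0.15,-0.16],[-0.4,-0.09,0.02]]
    - [[-0.12,-0.19,-0.2],[-0.5,-0.11,0.03]]

```text
time_s: 22.5
tcp_pos: [0.467, 0.2114, 0.2768]
eef_rot: [-0.2, 61.1, 75.6]
contact_force: [-0.1, 0.1, -0.7]
gripper_width: 0.0651
```

```bash
cat > d.py <<'E'
from h import *
chain([([.53,.06,.24],50,40,0,2)])
E
python3 d.py
```

```text
at [0.467  0.2114 0.2768] eul [75.6 61.1 -0.2] J [ 30.  -3. -20. -25. -55. -33.] F [-0.1  0.1 -0.7] w 0.0651 t 22.5
[-0.1, -0.33, -0.44] [0.22, -0.23, -0.18]
[-0.12, -0.41, -0.36] [0.22, -0.23, -0.18]
-
```

>>> send_rows:
  plan:
    - [[-0.02,-0.07,-0.09],[0.04,-0.04,-0.04]]
    - [[-0.04,-0.13,-0.18],[0.09,-0.09,-0.07]]
    - [[-0.06,-0.2,-0.26],[0.13,-0.14,-0.11]]
    - [[-0.08,-0.26,-0.35],[0.18,-0.18,-0.14]]
    - [[-0.1,-0.33,-0.44],[0.22,-0.23,-0.18]]

```text
time_s: 23.0
tcp_pos: [0.4985, 0.1359, 0.2584]
eef_rot: [-1.9, 50.4, 61.5]
contact_force: [0.2, -0.2, -1.8]
gripper_width: 0.065
```

>>> send_rows:
  plan:
    - [[-0.02,-0.08,-0.07],[0.04,-0.04,-0.04]]
    - [[-0.05,-0.16,-0.14],[0.09,-0.09,-0.07]]
    - [[-0.07,-0.25,-0.22],[0.13,-0.14,-0.11]]
    - [[-0.1,-0.33,-0.29],[0.18,-0.18,-0.14]]
    - [[-0.12,-0.41,-0.36],[0.22,-0.23,-0.18]]

```text
time_s: 23.5
tcp_pos: [0.5294, 0.06, 0.2397]
eef_rot: [-0.0, 39.8, 50.2]
contact_force: [0.8, 0.1, -1.9]
gripper_width: 0.0652
```

```bash
cat > d.py <<'E'
from h import *
ims=[r.capture("side"),r.capture("top"),r.capture("wrist")]
for p in ims[:2]:
    C=cloud(p); hsv=cv2.cvtColor(p["color"],cv2.COLOR_RGB2HSV); m=(hsv[...,0]>40)&(hsv[...,0]<90)&(hsv[...,1]>100)&(p["range_z"]>0)
    n,l,st,_=cv2.connectedComponentsWithStats(m.astype(np.uint8))
    for i in range(1,n):
        if st[i,4]>4: print(st[i].tolist(),np.median(C[l==i],0).round(3))
v=np.hstack([cv2.resize(ims[0]["color"][100:220,180:300],(380,380)),cv2.resize(ims[1]["color"][220:330,130:250],(380,380))])
cv2.imwrite("pics/p2.png",v[...,::-1])
chain([([.558,-.0155,.12],50,40,0,2),([.558,-.0155,.074],50,40,0,1)])
E
python3 d.py
```

```text
[258, 118, 38, 42, 753] [0.775 0.076 0.033]
[182, 263, 5, 7, 22] [0.47  0.301 0.029]
[198, 268, 5, 4, 10] [0.46  0.263 0.03 ]
[175, 271, 7, 7, 36] [0.45  0.312 0.029]
[194, 276, 6, 6, 21] [0.439 0.27  0.029]
[180, 280, 6, 8, 32] [0.427 0.301 0.029]
[189, 284, 6, 6, 22] [0.422 0.279 0.03 ]
[575, 292, 48, 52, 1418] [ 0.359 -0.657  0.045]
at [0.529  0.0594 0.2387] eul [50.2 39.9  0.1] J [ -7.   1. -23. -57. -51.  -1.] F [-0.1  0.6 -1.1] w 0.0649 t 23.65
[0.15, -0.24, -0.39] [-0.0, 0.0, -0.0]
[0.16, -0.23, -0.39] [-0.0, 0.0, -0.0]
-
[0.2, -0.0, -0.23] [0.0, 0.0, 0.0]
-
```

View pics/p2.png

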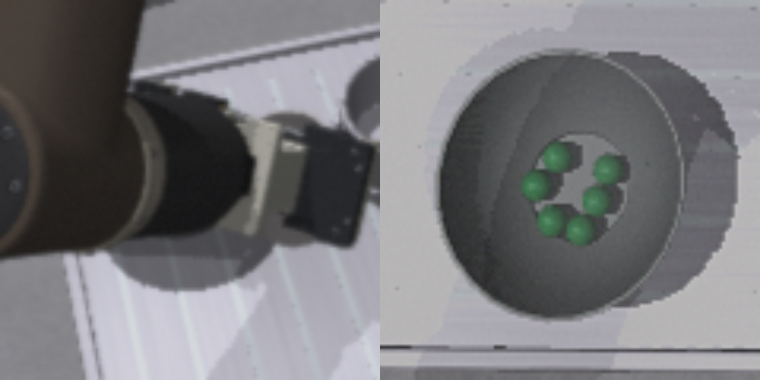

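All six green marbles lie on the bowl's floor in the right-hand view. Next I set the tumbler down.

>>> send_rows:
  plan:
    - [[0.03,-0.05,-0.08],[0,0,0]]
    - [[0.06,-0.1,-0.16],[0,0,0]]
    - [[0.09,-0.14,-0.23],[0,0,0]]
    - [[0.12,-0.19,-0.31],[0,0,0]]
    - [[0.15,-0.24,-0.39],[0,0,0]]

```text
time_s: 24.15
tcp_pos: [0.5435, 0.0216, 0.1797]
eef_rot: [0.1, 39.9, 50.3]
contact_force: [-0.3, -0.6, -0.8]
gripper_width: 0.0651
```

>>> send_rows:
  plan:
    - [[0.03,-0.05,-0.08],[0,0,0]]
    - [[0.06,-0.1,-0.16],[0,0,0]]
    - [[0.1,-0.14,-0.23],[0,0,0]]
    - [[0.13,-0.19,-0.31],[0,0,0]]
    - [[0.16,-0.23,-0.39],[0,0,0]]

```text
time_s: 24.65
tcp_pos: [0.558, -0.0144, 0.1196]
eef_rot: [-0.0, 40.0, 50.4]
contact_force: [0.4, 0.6, -1.5]
gripper_width: 0.0649
```

>>> send_rows:
  plan:
    - [[0.04,0,-0.05],[0,0,0]]
    - [[0.09,0,-0.1],[0,0,0]]
    - [[0.13,0,-0.15],[0,0,0]]
    - [[0.17,0,-0.2],[0,0,0]]
    - [[0.2,0,-0.23],[0,0,0]]

```text
time_s: 25.15
tcp_pos: [0.5582, -0.0135, 0.073]
eef_rot: [0.0, 40.0, 50.4]
contact_force: [-0.1, 0.3, -0.9]
gripper_width: 0.0647
```

```bash
python3 -c "
from h import *
chain([([.558,-.0155,.0705],50.1,40.1,-.1,1)])"
```

```text
at [ 0.5582 -0.0135  0.073 ] eul [50.4 40.   0. ] J [-21.  23. -22. -68. -52.  30.] F [-0.1  0.3 -0.9] w 0.0647 t 25.15
[0.0, -0.01, -0.02] [0.0, 0.0, -0.01]
-
```

>>> send_rows:
  plan:
    - [[0,0,0],[0,0,0]]
    - [[0.005,0,-0.005],[0,0,0]]
    - [[0.01,0,-0.01],[0,0,0]]
    - [[0.011,0,-0.014],[0,0,0]]
    - [[0.011,0,-0.014],[0,0,0]]

```text
time_s: 25.65
tcp_pos: [0.5583, -0.0136, 0.0706]
eef_rot: [0.0, 40.0, 50.4]
contact_force: [0.7, -0.6, -1.5]
gripper_width: 0.065
```

>>> send_rows:
  plan:
    - [[0,0,0],[0,0,0]]
    - [[0,0,0],[0,0,0]]
    - [[0,0,0],[0,0,0]]
    - [[0,0,0],[0,0,0]]
    - [[0,0,0],[0,0,0]]
  jaw: 1

```text
time_s: 26.15
tcp_pos: [0.5583, -0.0136, 0.0707]
eef_rot: [0.0, 40.0, 50.4]
contact_force: [-0.1, 0.6, -0.4]
gripper_width: 0.0872
```

```bash
cat > s5.py <<'E'
from h import *
import ik
p=r.capture("wrist"); C=cloud(p)
for d in r.trace(p,"tumbler")[:1]:
    k=C[d["mask"]&(p["range_z"]>0)]; print(round(d["score"],2),np.percentile(k,3,0).round(3),np.percentile(k,97,0).round(3))
s=r.get_state(); print(np.round(s["tcp_pos"],4),np.round(s["contact_force"],1),s["gripper_width"])
up=np.array(s["tcp_pos"])+[0,0,.16]
for h in range(0,360,30):
    j,Q,P=np.array(s["joints"]),rot(50,40,0),up; mm=99
    for pos,T,n in((up,Q,4),(np.array([.465,-.268,.26]),rot(h,89.9,0),15),(np.array([.465,-.268,.166]),rot(h,89.9,0),4),(np.array([.465,-.268,.166]),rot(h+60,89.9,0),6)):
        w=(Q.inv()*T).as_rotvec()
        for k in range(1,n+1):
            j,e,m=ik.ik(P+(pos-P)*k/n,Q*R.from_rotvec(w*k/n),j); mm=min(mm,m)
        Q,P=T,pos
        if n==4: jj=j
    print(h,jj.round(),j.round(),round(e,3),round(mm,1))
E
python3 s5.py
```

```text
0.96 [ 0.526 -0.045  0.01 ] [0.575 0.002 0.095]
[ 0.5583 -0.0136  0.0706] [-0.1  0.7 -0.4] 0.08772725152971798
0 [ -9.  12. -23.  -0. -55. -81.] [ -9.  12. -23.  -0. -55. -21.] 0.0 35.0
30 [ -9.  12. -23.  -0. -55. -51.] [ -9.  12. -23.  -0. -55.   9.] 0.0 35.0
60 [ -9.  12. -23.  -0. -55. -21.] [ -9.  12. -23.  -0. -55.  39.] 0.0 35.1
90 [ -9.  12. -23.  -0. -55.   9.] [ -9.  12. -23.  -0. -55.  69.] 0.0 35.1
120 [ -9.  12. -23.  -0. -55.  39.] [ -9.  12. -23.   0. -55.  99.] 0.0 35.1
150 [ -9.  12. -23.  -0. -55.  69.] [ -9.  12. -23.   0. -55. 129.] 0.0 35.1
180 [ -9.  12. -23.   0. -55.  99.] [ -9.  12. -23.   0. -55. 159.] 0.0 14.7
210 [ -9.  12. -23.   0. -55. 129.] [ -4.  10. -30.   9. -50. 174.] 0.237 0.0
240 [ -19.   13.  -17.  -14.  -58. -174.] [  -9.   12.  -23.    0.  -55. -141.] 0.0 0.0
270 [  -9.   12.  -23.    0.  -55. -171.] [  -9.   12.  -23.    0.  -55. -111.] 0.0 2.5
300 [  -9.   12.  -23.    0.  -55. -141.] [ -9.  12. -23.  -0. -55. -81.] 0.0 30.5
330 [  -9.   12.  -23.    0.  -55. -111.] [ -9.  12. -23.  -0. -55. -51.] 0.0 34.8
```

>>> send_rows:
  plan:
    - [[-0.03,0,0.04],[0,0,0]]
    - [[-0.09,0,0.11],[0,0,0]]
    - [[-0.17,0,0.2],[0,0,0]]
    - [[-0.26,0,0.31],[0,0,0]]
    - [[-0.34,0,0.41],[0,0,0]]

```text
time_s: 26.75
tcp_pos: [0.5586, -0.0133, 0.152]
eef_rot: [-0.0, 40.0, 50.4]
contact_force: [0.9, 0.5, 0.5]
gripper_width: 0.0875
```

>>> send_rows:
  plan:
    - [[-0.09,0,0.1],[0,0,0]]
    - [[-0.18,0,0.21],[0,0,0]]
    - [[-0.26,0,0.32],[0,0,0]]
    - [[-0.35,0,0.42],[0,0,0]]
    - [[-0.43,0,0.51],[0,0,0]]

```text
time_s: 27.25
tcp_pos: [0.5583, -0.0134, 0.2539]
eef_rot: [-0.1, 40.0, 50.3]
contact_force: [0.2, 0.6, -0.4]
gripper_width: 0.0875
```

```bash
python3 -c "
from h import *
p=r.capture('wrist'); C=cloud(p)
for d in r.trace(p,'tumbler')[:1]:
    k=C[d['mask']&(p['range_z']>0)]; print(round(d['score'],2),np.percentile(k,3,0).round(3),np.percentile(k,97,0).round(3))
chain([([.465,-.268,.26],40,89.9,0,3)])"
```

```text
0.56 [ 0.528 -0.042  0.02 ] [0.588 0.017 0.096]
at [ 0.5591 -0.0136  0.2557] eul [50.2 39.9 -0.4] J [-16.   5. -16. -55. -59.   3.] F [0.5 1.3 0. ] w 0.0879 t 27.35
[-0.44, -0.2, -0.36] [0.07, 0.37, -0.03]
[-0.32, -0.23, -0.46] [0.07, 0.37, -0.03]
[-0.17, -0.27, -0.51] [0.07, 0.37, -0.03]
-
```

>>> send_rows:
  plan:
    - [[-0.09,-0.04,-0.07],[0.01,0.07,0]]
    - [[-0.18,-0.08,-0.14],[0.03,0.15,-0.01]]
    - [[-0.26,-0.12,-0.22],[0.04,0.22,-0.02]]
    - [[-0.35,-0.16,-0.29],[0.06,0.3,-0.02]]
    - [[-0.44,-0.2,-0.36],[0.07,0.37,-0.03]]

```text
time_s: 27.85
tcp_pos: [0.5276, -0.099, 0.2568]
eef_rot: [1.4, 56.7, 48.4]
contact_force: [-0.1, 0.1, -0.2]
gripper_width: 0.0875
```

>>> send_rows:
  plan:
    - [[-0.06,-0.05,-0.09],[0.01,0.07,0]]
    - [[-0.13,-0.09,-0.18],[0.03,0.15,-0.01]]
    - [[-0.19,-0.14,-0.28],[0.04,0.22,-0.02]]
    - [[-0.26,-0.18,-0.37],[0.06,0.3,-0.02]]
    - [[-0.32,-0.23,-0.46],[0.07,0.37,-0.03]]

```text
time_s: 28.35
tcp_pos: [0.4953, -0.1847, 0.2587]
eef_rot: [3.2, 73.5, 46.7]
contact_force: [0.5, 0.0, -0.1]
gripper_width: 0.0875
```

>>> send_rows:
  plan:
    - [[-0.03,-0.05,-0.1],[0.01,0.07,0]]
    - [[-0.07,-0.11,-0.2],[0.03,0.15,-0.01]]
    - [[-0.1,-0.16,-0.31],[0.04,0.22,-0.02]]
    - [[-0.14,-0.22,-0.41],[0.06,0.3,-0.02]]
    - [[-0.17,-0.27,-0.51],[0.07,0.37,-0.03]]

```text
time_s: 28.85
tcp_pos: [0.4648, -0.2703, 0.2608]
eef_rot: [178.9, 89.6, -140.7]
contact_force: [0.0, -0.3, -0.7]
gripper_width: 0.0875
```

```bash
cat > e.py <<'E'
from h import *
for n in("wrist","side"):
    p=r.capture(n); C=cloud(p); save(p,"cap_"+n)
    for d in r.trace(p,"cap")[:1]:
        k=C[d["mask"]&(p["range_z"]>0)]; print(n,round(d["score"],2),np.percentile(k,2,0).round(4),np.percentile(k,98,0).round(4))
        k=k[k[:,2]>np.percentile(k[:,2],90)-.006]; print("top",k.mean(0).round(4),((k.max(0)+k.min(0))/2).round(4))
        (cx,cy),rad=cv2.minEnclosingCircle(k[:,:2].astype(np.float32)*1000); print(cx,cy,rad)
chain([([.465,-.268,.2],40,89.9,0,1),([.465,-.268,.167],40,89.9,0,1)])
E
python3 e.py
```

```text
wrist 0.73 [ 0.4432 -0.2924  0.1348] [ 0.4875 -0.2478  0.1712]
top [ 0.4654 -0.2699  0.1696] [ 0.4658 -0.2699  0.1683]
466.1852722167969 -269.20562744140625 24.36360740661621
side 0.65 [ 0.4426 -0.2926  0.1277] [ 0.4878 -0.2471  0.1725]
top [ 0.4657 -0.2699  0.1696] [ 0.4656 -0.2695  0.1704]
467.077880859375 -269.2431335449219 24.667205810546875
at [ 0.4649 -0.269   0.2603] eul [-167.    89.8  152.6] J [ -9.   7. -15.   0. -68. -41.] F [-0.4  0.1 -0.5] w 0.0873 t 29.05
[0.4, 0.0, 0.01] [0.01, -0.01, -0.0]
-
[0.22, 0.0, -0.0] [0.0, 0.0, 0.0]
-
```

View pics/cap_wrist.png

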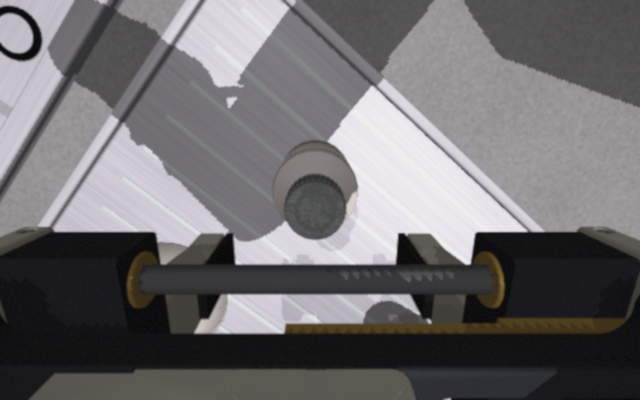

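The cap, at (315,207), is centred between the open fingers. I'm descending onto its upper half.

>>> send_rows:
  plan:
    - [[0.08,0,0],[0,0,0]]
    - [[0.16,0,0],[0,0,0]]
    - [[0.24,0,0.01],[0,0,0]]
    - [[0.32,0,0.01],[0.01,-0.01,0]]
    - [[0.4,0,0.01],[0.01,-0.01,0]]

```text
time_s: 29.55
tcp_pos: [0.4656, -0.268, 0.199]
eef_rot: [18.9, 89.7, 58.8]
contact_force: [-0.1, 0.6, -0.1]
gripper_width: 0.0875
```

```bash
python3 -c "
from h import *
chain([([.4657,-.2698,.1675],40,89.95,0,1)])"
```

```text
at [ 0.4656 -0.268   0.199 ] eul [58.8 89.7 18.9] J [ -9.  10. -20.  -0. -60. -41.] F [-0.1  0.6 -0.1] w 0.0875 t 29.55
[0.21, -0.01, -0.01] [-0.0, 0.01, -0.0]
-
```

>>> send_rows:
  plan:
    - [[0.05,0,0],[0,0,0]]
    - [[0.1,0,-0.01],[0,0,0]]
    - [[0.15,-0.01,-0.01],[0,0,0]]
    - [[0.19,-0.01,-0.01],[0,0,0]]
    - [[0.21,-0.01,-0.01],[0,0.01,0]]

```text
time_s: 30.05
tcp_pos: [0.4653, -0.27, 0.1669]
eef_rot: [140.8, 89.8, -179.3]
contact_force: [0.6, 0.8, -0.0]
gripper_width: 0.0876
```

>>> send_rows:
  plan:
    - [[0,0,0],[0,0,0]]
    - [[0,0,0],[0,0,0]]
    - [[0,0,0],[0,0,0]]
    - [[0,0,0],[0,0,0]]
    - [[0,0,0],[0,0,0]]
  jaw: -1
  force: 45

```text
time_s: 30.55
tcp_pos: [0.4655, -0.27, 0.1672]
eef_rot: [142.3, 89.8, -177.8]
contact_force: [0.8, -0.2, -0.2]
gripper_width: 0.0532
```

```bash
python3 -c "
from h import *
chain([([.4657,-.2698,.161],40,89.95,0,1)])"
```

```text
at [ 0.4655 -0.27    0.1672] eul [-177.8   89.8  142.3] J [ -9.  12. -23.   0. -56. -41.] F [ 0.8 -0.2 -0.2] w 0.0532 t 30.55
[0.04, 0.0, 0.0] [-0.0, -0.0, -0.0]
-
```

>>> send_rows:
  plan:
    - [[0,0,0],[0,0,0]]
    - [[0,0,0],[0,0,0]]
    - [[0,0,0],[0,0,0]]
    - [[0,0,0],[0,0,0]]
    - [[0,0,0],[0,0,0]]

```text
time_s: 31.05
tcp_pos: [0.4655, -0.27, 0.1672]
eef_rot: [142.6, 89.8, -177.5]
contact_force: [0.1, 0.4, 1.0]
gripper_width: 0.0466
```

>>> send_rows:
  plan:
    - [[0.008,0,0],[0,0,0]]
    - [[0.016,0,0],[0,0,0]]
    - [[0.024,0,0],[0,0,0]]
    - [[0.032,0,0],[0,0,0]]
    - [[0.032,0,0],[0,0,0]]

```text
time_s: 31.55
tcp_pos: [0.4656, -0.2702, 0.1633]
eef_rot: [154.1, 89.9, -166.0]
contact_force: [-2.7, 3.1, 9.7]
gripper_width: 0.0468
```

>>> send_rows:
  plan:
    - [[0.005,0,0],[0,0,0]]
    - [[0.012,0,0],[0,0,0]]
    - [[0.018,0,0],[0,0,0]]
    - [[0.018,0,0],[0,0,0]]
    - [[0.018,0,0],[0,0,0]]

```text
time_s: 32.05
tcp_pos: [0.4657, -0.2703, 0.1619]
eef_rot: [176.2, 89.9, -143.9]
contact_force: [-3.0, 4.0, 11.8]
gripper_width: 0.0469
```

```bash
python3 -c "
from h import *
s=r.get_state();print(s['contact_force'],s['moment'],s['tcp_pos'],s['joints'])
chain([([.4657,-.2698,.161],40,89.95,0,1)])"
```

```text
[-3.04363029  3.9608741  11.83723809] [ 1.30300442  1.30474236 -0.04594883] [ 0.46572878 -0.27027372  0.16189585] [ -9.20080926  11.90861724 -23.22554317   0.10310414 -54.94928596
 -40.90170738]
at [ 0.4657 -0.2703  0.1619] eul [-143.9   89.9  176.2] J [ -9.  12. -23.   0. -55. -41.] F [-3.   4.  11.8] w 0.0469 t 32.05
[0.01, 0.0, 0.0] [-0.0, -0.0, -0.0]
-
```

>>> send_rows:
  plan:
    - [[0.011,0,0],[-0.13,0,0]]
    - [[0.011,0,0],[-0.26,0,0]]
    - [[0.011,0,0],[-0.39,0,0]]
    - [[0.011,0,0],[-0.53,0,0]]
    - [[0.011,0,0],[-0.67,0,0]]

```text
time_s: 32.55
tcp_pos: [0.4676, -0.271, 0.1623]
eef_rot: [-123.2, 89.8, -52.8]
contact_force: [-0.9, 1.1, 11.4]
gripper_width: 0.0467
```

```bash
python3 -c "
from h import *
s=r.get_state();print(s['contact_force'],s['moment'],s['tcp_pos'],s['joints'])"
```

```text
[-0.9270191   1.14160913 11.40264267] [ 0.33961905 -0.02430235 -0.01832445] [ 0.46757715 -0.27104339  0.16231553] [ -9.19764212  11.91259744 -23.19720217   0.19976835 -54.71896254
 -10.49719776]
```

>>> send_rows:
  plan:
    - [[0.011,0,0],[-0.13,0,0]]
    - [[0.011,0,0],[-0.26,0,0]]
    - [[0.011,0,0],[-0.39,0,0]]
    - [[0.011,0,0],[-0.53,0,0]]
    - [[0.011,0,0],[-0.69,0,0]]

```text
time_s: 33.05
tcp_pos: [0.4686, -0.2712, 0.1622]
eef_rot: [-140.1, 89.6, -38.4]
contact_force: [-0.9, 4.8, 10.4]
gripper_width: 0.047
```

```bash
cat > f.py <<'E'
from h import *
s=r.get_state();print(s['contact_force'],s['moment'],s['tcp_pos'],s['joints'])
p=r.capture("side"); save(p,"turn"); C=cloud(p)
for t in("cap","bottle"):
  for d in r.trace(p,t)[:1]:
    k=C[d["mask"]&(p["range_z"]>0)]; print(t,round(d["score"],2),np.percentile(k,2,0).round(3),np.percentile(k,98,0).round(3))
E
python3 f.py
```

```text
[-0.90338075  4.79007185 10.42425993] [1.72323369 0.50061907 0.0465269 ] [ 0.46862734 -0.27115372  0.16222666] [ -9.17685368  11.91866384 -23.2135615    0.22468459 -54.54047657
  20.80984979]
cap 0.53 [ 0.45  -0.294  0.14 ] [ 0.489 -0.253  0.168]
bottle 0.9 [ 0.427 -0.31   0.011] [ 0.503 -0.269  0.132]
```

>>> send_rows:
  plan:
    - [[-0.01,0,0],[0,0,0]]
    - [[-0.025,0,0],[0,0,0]]
    - [[-0.04,0,0],[0,0,0]]
    - [[-0.055,0,0],[0,0,0]]
    - [[-0.06,0,0],[0,0,0]]

```text
time_s: 33.7
tcp_pos: [0.4682, -0.271, 0.171]
eef_rot: [-143.4, 89.7, -41.8]
contact_force: [-1.0, 1.0, -1.0]
gripper_width: 0.0469
```

```bash
cat > f.py <<'E'
from h import *
s=r.get_state();print(s['contact_force'],s['moment'],s['tcp_pos'],s['gripper_width'])
p=r.capture("side"); save(p,"turn2"); C=cloud(p)
for t in("cap","bottle"):
  for d in r.trace(p,t)[:1]:
    k=C[d["mask"]&(p["range_z"]>0)]; print(t,round(d["score"],2),np.percentile(k,2,0).round(3),np.percentile(k,98,0).round(3))
E
python3 f.py
```

```text
[-1.02782949  0.95795942 -0.96853773] [ 0.36027716  0.21005729 -0.02878508] [ 0.46822022 -0.27102025  0.17098925] 0.04692082243175136
cap 0.61 [ 0.45  -0.293  0.135] [ 0.491 -0.251  0.177]
bottle 0.79 [ 0.427 -0.31   0.014] [ 0.5   -0.269  0.133]
```

>>> send_rows:
  plan:
    - [[-0.03,0,0],[0,0,0]]
    - [[-0.06,0,0],[0,0,0]]
    - [[-0.09,0,0],[0,0,0]]
    - [[-0.12,0,0],[0,0,0]]
    - [[-0.15,0,0],[0,0,0]]

```text
time_s: 34.35
tcp_pos: [0.4684, -0.2711, 0.1941]
eef_rot: [-142.0, 89.6, -40.4]
contact_force: [0.5, 0.0, 0.3]
gripper_width: 0.0469
```

```bash
sed -i 's/turn2/turn3/' f.py; python3 f.py
```

```text
[0.45270472 0.0454336  0.31955193] [ 0.11280149 -0.05640903  0.00573229] [ 0.4683629  -0.27107445  0.19410287] 0.04692153724728958
cap 0.86 [ 0.449 -0.296  0.172] [ 0.49 -0.25  0.25]
bottle 0.57 [ 0.427 -0.309  0.012] [ 0.504 -0.258  0.147]
```

>>> send_rows:
  plan:
    - [[-0.08,0,0],[0,0,0]]
    - [[-0.16,0,0],[0,0,0]]
    - [[-0.23,0,0],[0,0,0]]
    - [[-0.28,0,0],[0,0,0]]
    - [[-0.3,0,0],[0,0,0]]

```text
time_s: 35.0
tcp_pos: [0.4686, -0.271, 0.2403]
eef_rot: [-134.5, 89.5, -32.9]
contact_force: [0.4, -0.5, 0.4]
gripper_width: 0.0469
```

>>> send_rows:
  plan:
    - [[0,0,0],[0,0,0]]
    - [[0,0,0],[0,0,0]]
    - [[0,0,0],[0,0,0]]
    - [[0,0,0],[0,0,0]]
    - [[0,0,0],[0,0,0]]

```text
time_s: 35.5
tcp_pos: [0.4685, -0.271, 0.24]
eef_rot: [-136.3, 89.6, -34.7]
contact_force: [0.2, 0.4, -0.1]
gripper_width: 0.0465
```

```bash
cat > g.py <<'E'
from h import *
s=r.get_state();print(s['contact_force'],s['tcp_pos'],s['gripper_width'],np.abs(s['qd']).max(),s["time_s"])
ims=[]
for n in("side","top"):
  p=r.capture(n); C=cloud(p); ims.append(p["color"])
  for t in("cap","bottle","bottle_mouth","tumbler","bowl","mug","cake_tin","toast_rack","upturned_bowl"):
    for d in r.trace(p,t)[:1]:
      k=C[d["mask"]&(p["range_z"]>0)]; print(n,t,round(d["score"],2),np.percentile(k,2,0).round(3),np.percentile(k,98,0).round(3))
cv2.imwrite("pics/fin.png",np.vstack([ims[0][40:400],ims[1][60:300]])[...,::-1][:, :640])
E
python3 g.py
```

```text
[ 0.20179148  0.40936013 -0.07303526] [ 0.4685086  -0.27095658  0.24000475] 0.046546075586953346 0.09448431786660218 35.5
side cap 0.59 [ 0.449 -0.294  0.217] [ 0.489 -0.246  0.247]
side bottle 0.85 [ 0.428 -0.31   0.018] [ 0.502 -0.248  0.157]
side bottle_mouth 0.82 [ 0.428 -0.31   0.016] [ 0.502 -0.242  0.157]
side tumbler 0.58 [ 0.579 -0.011  0.066] [0.588 0.011 0.098]
side bowl 0.79 [0.37  0.202 0.008] [0.434 0.361 0.075]
side mug 0.82 [0.729 0.044 0.01 ] [0.804 0.123 0.099]
side cake_tin 0.96 [0.641 0.199 0.006] [0.802 0.381 0.074]
side toast_rack 0.77 [ 0.744 -0.157  0.005] [ 0.833 -0.01   0.109]
side upturned_bowl 0.83 [ 0.656 -0.385  0.009] [ 0.792 -0.254  0.07 ]
top cap 0.61 [0.372 0.206 0.005] [0.534 0.363 0.074]
top bottle 0.76 [ 0.426 -0.287  0.045] [ 0.449 -0.237  0.137]
top bottle_mouth 0.53 [ 0.426 -0.287  0.045] [ 0.449 -0.238  0.136]
top tumbler 0.59 [ 0.526 -0.025  0.004] [0.589 0.018 0.097]
top bowl 0.78 [0.372 0.205 0.007] [0.531 0.363 0.074]
top mug 0.7 [0.373 0.205 0.008] [0.532 0.362 0.074]
top cake_tin 0.74 [0.625 0.202 0.004] [0.802 0.377 0.072]
top toast_rack 0.97 [ 0.744 -0.16   0.002] [ 0.827 -0.032  0.107]
top upturned_bowl 0.9 [ 0.657 -0.373  0.011] [ 0.793 -0.237  0.069]
```

View pics/fin.png

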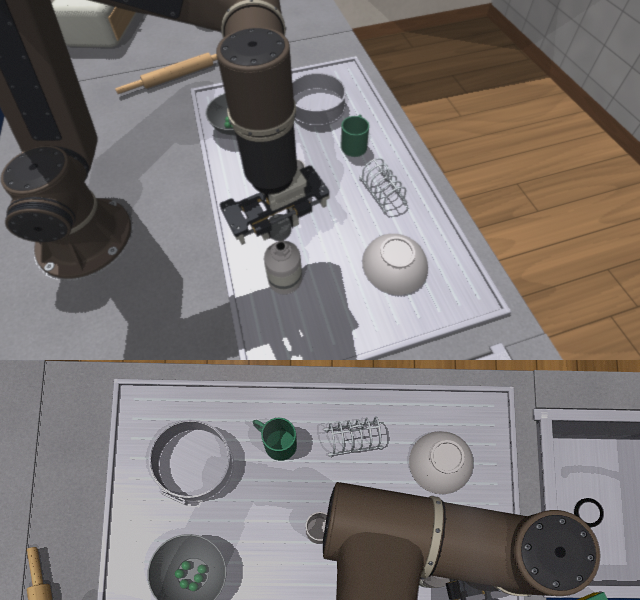

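The cap, at (281,228), is off and held above the open bottle neck at (283,250). The bottle is standing, the marbles are in the bowl and the tumbler is upright. Handing in.

```bash
python3 -c "
from plant import r
print(r.close_job())"
```

```text
the job is handed in; nothing more can be done
None
```

The job is done and handed in; no verdict was reported. All six marbles are in the open bowl, the tumbler is back upright on the board, and the bottle is open with the cap still in the gripper.

- **Marbles and tumbler:** I gripped the tumbler from the side, rolled it over the bowl until everything ran out, and set it down about where it stood. All six marbles showed on the bowl's floor after the pour. The last pictures still show them there, and the tumbler upright and let go.
- **Cap:** I pressed it down with about 12 N, turned it about 61° anticlockwise while holding it down, and lifted it off. The force fell to about zero as it came free.
- **Final hold:** At 35.5 s of 72 s the cap was level (tool within half a degree of vertical) and still. It was about 70 mm above the mouth at a 46.5 mm grip width.
- **Bottle and crockery:** The bottle is upright, moved by only a few millimetres. The mug, cake tin, toast rack and upturned bowl measured where they were at the start, within a few millimetres.

**Checks that disagreed:** In the last top view the arm hid the cap, and the network labelled the mixing bowl as both "cap" and "mug". I relied on the side view and the arm's own readings for those two.

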